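# Leak-test a batch of valve blocks

## Robot

A 6-joint arm with a two-finger parallel gripper is mounted at the origin on the work surface. World frame = base frame: x ahead of the robot, y to its left, z up, the work surface at z = 0. Lengths are in m, angles in rad, forces in N, time in s.
With the tool pointing down it reaches from about 0.275 to 1 m from the base axis. Payload 8.4 kg.
Tool frame: the origin (TCP) lies on the mounting face of the last link; the fingertips stand 173 mm ahead of it and the grasp point (between the pads) lies 155 mm ahead of it; z points along the fingers, y is the line along which they close (so a half turn about z gives the same grasp; the last joint's range is limited). The gripper opens to 85 mm and grips with 20 to 120 N. Pads are 22 mm wide; open, the fingers measure 114 mm over their backs; the gripper's body (76 mm by 85 mm) begins 54 mm behind the grasp point. The pads swing forward as they close: fully open they stand 13 mm farther back than shut.
Start: joints at [-1.191, 0.353, 1.633, -0, 1.155, -0.002], TCP at [0.233, -0.58, 0.405] pointing down, gripper open.
Joint ranges: [-2.63, 2.63], [-0.92, 2.1], [0.06, 2.66], [-1.3, 4.44], [0, 2.69], [-3.02, 3.02]. Speed limits (rad/s): [2.22, 2.22, 2.79, 3.14, 3.14, 3.14].

## Interface

Orientations are given as a 3x3 rotation matrix whose columns are the frame's x, y, z axes.
In Python, from workcell import bot, optics gives the robot as it stands.
- The arm moves only by the tool step_arm, never from a script. Its argument "increments" is a list that holds one entry, the list of rows, each a list of 7 numbers: the shift along the tool's x, y, z as a fraction of full scale, then the turn, a rotation vector about the tool's x, y, z as a fraction of full scale, then the closure, from -1 (fully open) to 1 (shut). A call has 1 to 12 rows; each row is the pose to reach, as a shift and turn from the pose commanded when the call began, along the tool's axes at that moment; what a row does not reach only later rows make up. Full scale, the value 1, is 0.1 m for a shift and 30 degrees for a turn. A row lasts 1/8 s, in which the tool goes at most 62.5 mm and 10.7 degrees, less where a joint would pass 70% of its speed; a pose out of reach is approached as far as the arm can. A call with a number of a shift or a turn outside -1 to 1 is refused whole. A call with a gripper value outside its range is refused whole. The fingers move at their own pace and stop on an object; "squeeze" is the grip in N (left out, the last holds). Time passes only in rows, so rows that repeat a pose let the fingers close. It gives the time, the measured TCP pose, the force, the opening and the grip force at its end, in the units of the state.
- bot.get_obs(): the state, without advancing time (a new reading comes with each control period).
- optics.grab_frame(name): name is "scene" or "top" or "wrist"; returns a dict with "color" (480x640x3 uint8, blue, green, red), "depth" (480x640 float32, m along the optical axis (not along the pixel's ray), 0 where there is no reading), "fx", "fy", "cx", "cy" (pixels), "R" (3x3) and "t" (3): a world point X has camera coordinates R X + t. Camera axes: x right, y down, z forward; pixel columns grow to the right and rows downward; lengths in m; the calibration is good to about 2 mm. A picture is of the moment at which its call begins.
- bot.sign_off(): hands the job in; it is judged then, once.
The state is a dict: "t": time; "joints": joint angles; "joint_vel": joint speeds; "tau": joint torques, N m; "tool_pos": TCP position; "orientation": TCP orientation; "ft_force": force on the tool from outside, world axes, zero at the start; "wrist_torque": the same for the moment, N m; "opening": opening from 0.0 (shut) to 1.0 (fully open); "finger_force": force on a finger pad.
Only numpy, scipy, OpenCV 4.12 (cv2) and the standard library are available. Lean on these libraries where they do the work, as an engineer would, in place of code of your own. Each camera call takes 0.05 s, during which the arm holds its last target. There are 200 camera calls.

## Task

Lay all the valve blocks from the bench on the deck of the leak-test fixture, lying in its lanes and pointing from jaw to fence, wind the handwheel until the jaw is up against its stops, and then squeeze the air gun's trigger fully for a good second and let it go. Then wind the jaw fully back and move every block into the grey tray, lying flat. Leave the other things on the bench where they are.

Things in the scene. Friction and masses are not known exactly. Their poses are not given: they have to be found in the camera images.
- block0: Loose valve block 1 of four, all alike (two or three are present, the rest absent), 0.26 kg: plain aluminium bar 62 mm long, 40 x 40 mm square, a brass stub (24 mm diameter, 7 mm long) on each end, 76 mm over all. Origin at its centre, 20 mm above what it lies on; x along its length. Either end and any of the four long sides may point any way.
- block1: Loose valve block 2 of four, all alike (two or three are present, the rest absent), 0.26 kg: plain aluminium bar 62 mm long, 40 x 40 mm square, a brass stub (24 mm diameter, 7 mm long) on each end, 76 mm over all. Origin at its centre, 20 mm above what it lies on; x along its length. Either end and any of the four long sides may point any way.
- block2: Loose valve block 3 of four, all alike (two or three are present, the rest absent), 0.26 kg: plain aluminium bar 62 mm long, 40 x 40 mm square, a brass stub (24 mm diameter, 7 mm long) on each end, 76 mm over all. Origin at its centre, 20 mm above what it lies on; x along its length. Either end and any of the four long sides may point any way.
- block3: Loose valve block 4 of four, all alike (two or three are present, the rest absent), 0.26 kg: plain aluminium bar 62 mm long, 40 x 40 mm square, a brass stub (24 mm diameter, 7 mm long) on each end, 76 mm over all. Origin at its centre, 20 mm above what it lies on; x along its length. Either end and any of the four long sides may point any way.
- fixture: The aluminium leak-test fixture, bolted down. Origin on the bench under it; x points from handwheel over jaw to fence, z up. Deck top at z = 12 mm, x -30 to 155, y -140 to 140 mm. Rear fence: bar with its face at x = 125 mm, top at z = 50 mm. The jaw is the bar facing it (top z = 51 mm), the stops two dark blocks near its ends; it pushes blocks home to the fence as it comes.
- lanes (a point): Middle of the deck where the blocks go, on its top (fixture x = 68 mm, y = 0, z = 12 mm), axes as the fixture's. Three lanes along x, centres at y = -80, 0 and 80 mm, parted by two fins 8 mm high and 4 mm thick at y = -40 and 40 mm (fixture x 47 to 122 mm). A block lies on the deck, its length along x, centre at z = 32 mm; held by jaw and fence its centre is at about fixture x = 86 mm.
- jaw (a joint): Travel of the jaw bar towards the fence (m): 0 fully back (face at fixture x = 4.5 mm, 120 mm from the fence), 0.045 against its stops (face 75.5 mm from the fence, so its rubber presses lightly on 76 mm blocks). Driven only by the handwheel, 3.58 mm per radian.
- wheel (a joint): Angle of the handwheel (rad), 0 with the jaw fully back, growing clockwise seen from above, 12.57 (two turns) with the jaw on its stops. Turns with a little friction (0.12 N m, 3 N at the handle) and stays where it is left; hard stops at both ends. Starts between 0 and 2 rad.
- wheel_axis (a point): Point on the handwheel's vertical axis, 88 mm above the bench, level with the middle of its handle. The wheel is a black disc of 110 mm diameter, its upper face 67 mm above the bench; its axis is at fixture x = -95 mm, y = 30 mm.
- wheel_handle (a point): Middle of the upright black handle on the handwheel: 20 mm diameter, from 67 to 109 mm above the bench, 42 mm from the wheel's axis. It spins freely on its own pin, so it can be held in the fingers and led round the circle without turning the hand. At wheel angle 0 it lies on the fixture's -x side of the axis.
- gun: The fixed test-air gun, clamped with its grip standing up. Origin on the bench under it, z up. The grey grip is upright, x from 0 to 26 mm, 24 mm wide in y, z from 60 to 175 mm. The black trigger stands on its -x side.
- gun_squeeze (a point): Point at the middle between the grip and the trigger's outer face, to squeeze: 145 mm above the bench, at gun x = -4 mm, y = 0. Closing line of the squeeze: the gun's x. At rest, grip and trigger measure about 60 mm over both at this height, squeezed about 39 mm.
- trigger (a joint): Angle of the sprung trigger (rad): 0 at rest, 0.28 fully squeezed against the grip. Blade 90 mm long, 8 mm thick and 20 mm wide, hinged at its lower end (gun x = -8 mm, z = 76 mm), at rest leaning 0.30 rad from the grip towards -x. About 10 N at the height of gun_squeeze holds it fully squeezed; it springs back by itself.
- tray: The fixed grey tray for tested blocks, 135 x 270 x 14 mm. Origin on the bench under its centre, length along y. Floor 4 mm above the bench, rim 14 mm high, 4 mm thick; two fins (top 12 mm above the bench, 4 mm thick) across it at y = -43.5 and 43.5 mm make three bays, centres at y = -88, 0 and 88 mm. A block lies flat in a bay (length along x), its centre 24 mm above the bench.
- screwdriver: Bystander: screwdriver lying on the bench, 190 mm long.
- oring: Bystander: black seal ring, 64 mm diameter, 6 mm high.
- fluid: Bystander: bottle, 48 mm diameter, 110 mm high.
- cup: Bystander: white cup, 64 mm diameter, 50 mm high.
- plug: Bystander: steel plug gauge standing on end, 40 mm diameter, 60 mm high.
- coupon: Bystander: dark steel plate, 90 x 50 x 12 mm.

How it is judged:
On the way, in this order (a step that is already met when the one before it is completed fails the run):
1. every block lies on the fixture's deck between jaw and fence, pointing from jaw to fence (x of block0 in the frame of fixture between 0.035 and 0.096 m and y of block0 in the frame of fixture between -0.115 and 0.115 m and z of block0 in the frame of fixture between 0.026 and 0.038 m and angle between the x axis of each of block0, block1, block2, block3 and the x axis of fixture, either way round below 0.4 rad and x of block1 in the frame of fixture between 0.035 and 0.096 m and y of block1 in the frame of fixture between -0.115 and 0.115 m and z of block1 in the frame of fixture between 0.026 and 0.038 m and x of block2 in the frame of fixture between 0.035 and 0.096 m and y of block2 in the frame of fixture between -0.115 and 0.115 m and z of block2 in the frame of fixture between 0.026 and 0.038 m and x of block3 in the frame of fixture between 0.035 and 0.096 m and y of block3 in the frame of fixture between -0.115 and 0.115 m and z of block3 in the frame of fixture between 0.026 and 0.038 m), for 0.2 s.
2. the jaw is wound up to its stops with every block held between jaw and fence (x of block0 in the frame of fixture between 0.077 and 0.096 m and y of block0 in the frame of fixture between -0.115 and 0.115 m and z of block0 in the frame of fixture between 0.026 and 0.038 m and angle between the x axis of each of block0, block1, block2, block3 and the x axis of fixture, either way round below 0.12 rad and x of block1 in the frame of fixture between 0.077 and 0.096 m and y of block1 in the frame of fixture between -0.115 and 0.115 m and z of block1 in the frame of fixture between 0.026 and 0.038 m and x of block2 in the frame of fixture between 0.077 and 0.096 m and y of block2 in the frame of fixture between -0.115 and 0.115 m and z of block2 in the frame of fixture between 0.026 and 0.038 m and x of block3 in the frame of fixture between 0.077 and 0.096 m and y of block3 in the frame of fixture between -0.115 and 0.115 m and z of block3 in the frame of fixture between 0.026 and 0.038 m and value of joint jaw above 0.0425 m), for 0.2 s.
3. the trigger is squeezed fully and held for half a second with the blocks held (all of step 2 and value of joint trigger above 0.22 rad), for 0.5 s.
4. the trigger is let go, with the jaw still on its stops (value of joint jaw above 0.0425 m and value of joint trigger below 0.05 rad), for 0.1 s.
5. the jaw is wound fully back (value of joint jaw below 0.005 m), for 0.1 s.
At the end, for the whole second after the job is handed in: Every block present lies flat and at rest on the floor of the tray (centre inside the rim, height within 7 mm of lying on the floor), the jaw is back within 6 mm of its start of travel and the trigger is released (x of block0 in the frame of tray between -0.06 and 0.06 m and y of block0 in the frame of tray between -0.13 and 0.13 m and z of block0 in the frame of tray between 0.018 and 0.031 m and linear speed of each of block0, block1, block2, block3 below 0.02 m/s and x of block1 in the frame of tray between -0.06 and 0.06 m and y of block1 in the frame of tray between -0.13 and 0.13 m and z of block1 in the frame of tray between 0.018 and 0.031 m and x of block2 in the frame of tray between -0.06 and 0.06 m and y of block2 in the frame of tray between -0.13 and 0.13 m and z of block2 in the frame of tray between 0.018 and 0.031 m and x of block3 in the frame of tray between -0.06 and 0.06 m and y of block3 in the frame of tray between -0.13 and 0.13 m and z of block3 in the frame of tray between 0.018 and 0.031 m and value of joint jaw below 0.006 m and value of joint trigger below 0.05 rad); the robot touches nothing.
It fails at once if a bystander is moved more than 5 cm (distance of any of screwdriver, oring, fluid, cup, plug, coupon from where it was at the start of the episode above 0.05 m).
Of block0, block1, block2, block3 only 2 to 3 are there at a start; the rules pass over those that are not, and their reading is None.
At some moment in a run one of block0, block1, block2, block3 may be knocked a few centimetres aside while the robot is not near it.
Once in a run the grip may slacken for a moment while it holds something.
It also fails if it takes over 210 s, if anything falls off the work surface, if the arm or the gripper's body presses on something with over 40 N, if the wrist force passes 120 N, or if a joint passes its speed limit or range.

## Working session

There is one attempt and no reset: what is moved stays moved. The work goes in short steps, Python scripts to look and compute and a tool call to move; the robot and the scene stay as the last step left them, time stands still between calls to the robot, and variables do not carry over. Pictures are saved under pics/ and viewed, at most 14 in all, crops included, and the job is handed in when it is done.

Besides the shell and the picture viewer there is one more tool, called after "Emit:" by a JSON object that holds its "name" and its "arguments". step_arm: Moves the arm, as the interface text tells. Shift numbers are shares of 0.1 m and turn numbers shares of 30 degrees, none past 1 either way. Its arguments: {"type":"object","properties":{"increments":{"type":"array","items":{"type":"array","items":{"type":"array","items":{"type":"number","minimum":-1,"maximum":1}}}},"squeeze":{"type":"number"}},"required":["increments"]}

```bash
ls; mkdir -p pics
python3 - <<'E'
from workcell import bot, optics
import cv2,pickle
o=bot.get_obs();print(o)
for n in ("scene","top"):
    f=optics.grab_frame(n);pickle.dump(f,open(f"{n}.pkl","wb"));cv2.imwrite(f"pics/{n}0.png",f["color"])
    print(n,f["fx"],f["cx"],f["cy"],f["R"],f["t"])
E
```

```text
pics
{'t': 0.0, 'joints': array([-1.19139325e+00,  3.53640000e-01,  1.63413416e+00, -9.91092602e-06,
        1.15523635e+00, -2.40242207e-03]), 'joint_vel': array([0.00055533, 0.00177457, 0.00043555, 0.00016325, 0.00138442,
       0.00162628]), 'tau': array([ 2.84367285e-03, -6.05241609e+01, -3.42066085e+01,  6.60035244e-05,
        9.40124562e-03, -5.42502789e-06]), 'tool_pos': array([ 0.23278029, -0.57977197,  0.4039666 ]), 'orientation': array([[ 9.27991932e-01,  3.72599905e-01, -5.33546935e-04],
       [ 3.72600287e-01, -9.27991002e-01,  1.31366466e-03],
       [-5.65542657e-06, -1.41786995e-03, -9.99998995e-01]]), 'ft_force': array([ 0.75386254, -0.23648895,  0.02310598]), 'wrist_torque': array([-0.03999706,  0.06765762,  0.00756445]), 'finger_force': 0.0, 'opening': 0.9959130245890521}
scene 528.8935478320566 321.23603671883086 238.80928408047885 [[-0.01008398  0.99994389  0.0032439 ]
 [ 0.76330346  0.00979313 -0.64596588]
 [-0.64596141 -0.00403783 -0.76335939]] [-0.00421177 -0.32095312  1.56041746]
top 462.71461902223996 324.52927965728907 240.0291992001918 [[-0.00316531 -0.99962733  0.02711427]
 [-0.98645449 -0.00132561 -0.16402983]
 [ 0.16400464 -0.0272662  -0.98608267]] [-0.01908243  0.51212842  1.27817942]
```

View pics/scene0.png

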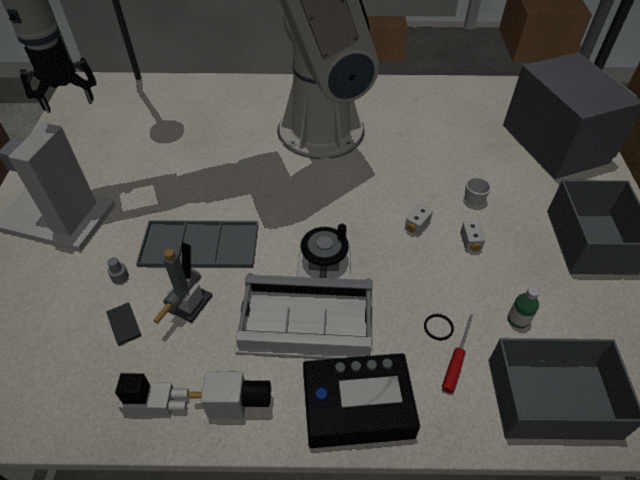

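View pics/top0.png

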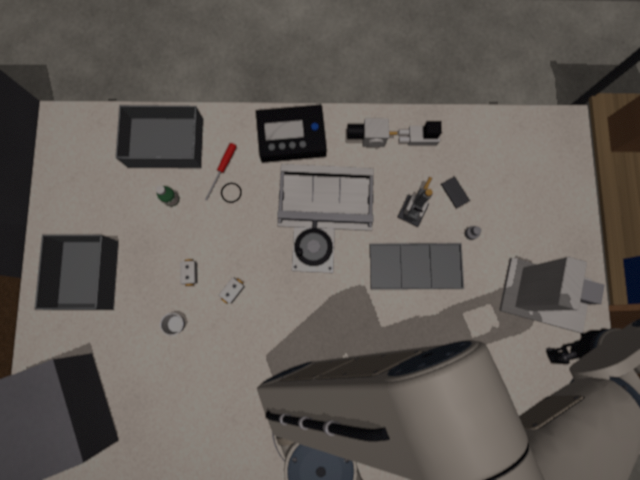

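```bash
cat > h.py <<'E'
import numpy as np,cv2,pickle
def ray(f,u,v):
    R=np.array(f["R"]);t=np.array(f["t"])
    d=R.T@np.array([(u-f["cx"])/f["fx"],(v-f["cy"])/f["fy"],1.]);return -R.T@t,d
def plane(f,u,v,z):
    o,d=ray(f,u,v);return o+d*(z-o[2])/d[2]
def tri(f,p,g,q):
    o,d=ray(f,*p);a,b=ray(g,*q);M=np.stack([d,-b],1);s=np.linalg.lstsq(M,a-o,rcond=None)[0]
    x,y=o+d*s[0],a+b*s[1];return (x+y)/2,np.linalg.norm(x-y)
def dep(f,u,v):
    z=f["depth"][int(v),int(u)];o,d=ray(f,u,v);return o+d*z
def move(R,p,target,yaw=None,rotv=None):
    """shift fractions in tool axes from commanded pose"""
    return np.round(R.T@(np.array(target)-p)/0.1,3)
np.set_printoptions(precision=4,suppress=True)
E
python3 - <<'E'
from h import *
s=pickle.load(open("scene.pkl","rb"));t=pickle.load(open("top.pkl","rb"))
for n,a,b in [("blkA",(418,220),(232,290)),("blkB",(473,236),(189,272)),("wheel hub",(324,242),(314,246)),("handle",(342,231),(314,226)),("gun",(172,258),(428,184)),("tray",(198,244),(416,266)),("plug",(116,268),(473,232)),("cup",(477,186),(174,322)),("bottle",(527,300),(167,195))]:
    print(n,*tri(s,a,t,b),plane(t,*b,0.03),dep(t,*b),dep(s,*a))
fixL=[(279,168),(375,168),(375,230),(278,230)]
for p in fixL: print(plane(t,*p,0.03))
E
```

```text
blkA [0.372  0.245  0.0182] 0.003462444843656938 [0.3712 0.2412 0.03  ] [0.3708 0.2399 0.0376] [0.3946 0.2407 0.0431]
blkB [0.4235 0.3697 0.0193] 0.0063850496323483155 [0.4221 0.3636 0.03  ] [0.421  0.3608 0.0408] [0.4424 0.3648 0.0417]
wheel hub [0.4904 0.0129 0.0718] 0.004523897417745794 [0.4968 0.0104 0.03  ] [0.4902 0.0106 0.0732] [0.4949 0.0151 0.0771]
handle [0.5311 0.0316 0.1576] 0.041110542671258625 [0.5553 0.0105 0.03  ] [0.5536 0.0105 0.0388] [0.4851 0.0546 0.1039]
gun [ 0.634  -0.279   0.1925] 0.010422727411035431 [ 0.6827 -0.3268  0.03  ] [ 0.6715 -0.3169  0.068 ] [ 0.6257 -0.2777  0.181 ]
tray [ 0.442  -0.2886  0.0018] 0.00038520303519358034 [ 0.439  -0.2823  0.03  ] [ 0.4416 -0.2878  0.0059] [ 0.4474 -0.2864  0.0082]
plug [ 0.5384 -0.4528  0.0307] 0.0001565625108522035 [ 0.5385 -0.4531  0.03  ] [ 0.5339 -0.4443  0.0547] [ 0.5498 -0.4452  0.046 ]
cup [0.2836 0.3968 0.0504] 0.007634131646243639 [0.283  0.3987 0.03  ] [0.2828 0.4061 0.0048] [0.2579 0.4108 0.0263]
bottle [0.6376 0.4311 0.0663] 0.010995700061903677 [0.646  0.4369 0.03  ] [0.6329 0.4211 0.0794] [0.6508 0.4277 0.0866]
[0.7294 0.1138 0.03  ]
[ 0.7311 -0.1704  0.03  ]
[ 0.5439 -0.1665  0.03  ]
[0.5433 0.1143 0.03  ]
```

Emit:
{"name": "step_arm", "arguments": {"increments": [[[0,0,-0.96,0,0,0.73,-1],[0,0,-0.96,0,0,0.73,-1],[0,0,-0.96,0,0,0.73,-1],[0,0,-0.96,0,0,0.73,-1]]]}}

```text
t: 0.6
tool_pos: [0.2327, -0.5797, 0.4996]
orientation: [[1.0, 0.001, -0.001], [0.001, -1.0, 0.001], [-0.001, -0.001, -1.0]]
ft_force: [-0.2, -0.4, -0.3]
opening: 0.999
finger_force: 0.0
```

Emit:
{"name": "step_arm", "arguments": {"increments": [[[0.2,-0.5,0,0,0,0,-1],[0.45,-1,0,0,0,0,-1],[0.45,-1,0,0,0,0,-1]]]}}

```text
t: 0.98
tool_pos: [0.2788, -0.4772, 0.4991]
orientation: [[1.0, 0.004, -0.001], [0.004, -1.0, 0.003], [-0.001, -0.003, -1.0]]
ft_force: [0.1, -0.5, 0.1]
opening: 1.005
finger_force: 0.0
```

Emit:
{"name": "step_arm", "arguments": {"increments": [[[0.2,-0.5,0,0,0,0,-1],[0.45,-1,0,0,0,0,-1],[0.45,-1,0,0,0,0,-1]]]}}

```text
t: 1.35
tool_pos: [0.3237, -0.378, 0.4996]
orientation: [[1.0, 0.004, -0.001], [0.004, -1.0, 0.002], [-0.001, -0.002, -1.0]]
ft_force: [-0.2, -0.4, -0.0]
opening: 1.001
finger_force: 0.0
```

Emit:
{"name": "step_arm", "arguments": {"increments": [[[0.2,-0.5,0,0,0,0,-1],[0.45,-1,0,0,0,0,-1],[0.45,-1,0,0,0,0,-1],[0.45,-1,0,0,0,0,-1]]]}}

```text
t: 1.85
tool_pos: [0.368, -0.2809, 0.5001]
orientation: [[1.0, 0.001, -0.001], [0.001, -1.0, -0.0], [-0.001, 0.0, -1.0]]
ft_force: [-0.4, -0.7, 0.4]
opening: 0.999
finger_force: 0.0
```

Run:
```python
from workcell import bot, optics
import cv2,pickle
o=bot.get_obs();print(o["t"],o["tool_pos"],o["orientation"],o["ft_force"])
f=optics.grab_frame("wrist");pickle.dump(f,open("w1.pkl","wb"));cv2.imwrite("pics/w1.png",f["color"])
print(f["fx"],f["cx"],f["cy"],f["R"],f["t"])
```

```text
1.85 [ 0.36796438 -0.28090276  0.50014519] [[ 9.99999304e-01  5.97509903e-04 -1.01747575e-03]
 [ 5.97309528e-04 -9.99999802e-01 -1.97225816e-04]
 [-1.01759339e-03  1.96617931e-04 -9.99999463e-01]] [-0.35359945 -0.66594747  0.44757708]
374.0834978295287 314.48834612337964 241.7529727026116 [[ 1.45747564e-03 -9.99998672e-01  7.28946154e-04]
 [-9.49270716e-01 -1.15431759e-03  3.14457908e-01]
 [-3.14456649e-01 -1.15028198e-03 -9.49271138e-01]] [-0.28137287  0.27860387  0.58670909]
```

View pics/w1.png

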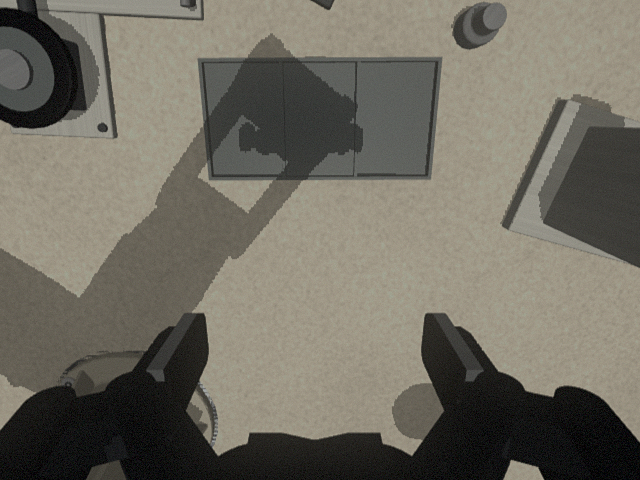

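Emit:
{"name": "step_arm", "arguments": {"increments": [[[0.5,-0.4,-0.5,0,0,0,-1],[0.91,-0.8,-0.5,0,0,0,-1],[0.91,-0.8,-0.5,0,0,0,-1]]]}}

```text
t: 2.28
tool_pos: [0.4609, -0.1998, 0.5512]
orientation: [[1.0, 0.001, 0.001], [0.001, -1.0, -0.0], [0.001, 0.0, -1.0]]
ft_force: [-0.4, 0.1, -0.4]
opening: 0.997
finger_force: 0.0
```

Emit:
{"name": "step_arm", "arguments": {"increments": [[[0.5,-0.5,0,0,0,0,-1],[0.91,-1,0,0,0,0,-1],[0.91,-1,0,0,0,0,-1]]]}}

```text
t: 2.65
tool_pos: [0.5517, -0.0995, 0.5495]
orientation: [[1.0, 0.001, -0.001], [0.001, -1.0, 0.0], [-0.001, -0.0, -1.0]]
ft_force: [-0.1, -0.5, -0.2]
opening: 1.0
finger_force: 0.0
```

Emit:
{"name": "step_arm", "arguments": {"increments": [[[0,-0.5,0,0,0,0,-1],[0,-0.5,0,0,0,0,-1],[0,-0.5,0,0,0,0,-1]]]}}

```text
t: 3.02
tool_pos: [0.5498, -0.0517, 0.5504]
orientation: [[1.0, -0.001, -0.001], [-0.001, -1.0, -0.001], [-0.001, 0.001, -1.0]]
ft_force: [-0.7, -0.1, 1.0]
opening: 1.001
finger_force: 0.0
```

Run:
```python
from workcell import bot, optics
from h import *
o=bot.get_obs();print(o["t"],o["tool_pos"])
f=optics.grab_frame("wrist");pickle.dump(f,open("w2.pkl","wb"));cv2.imwrite("pics/w2.png",f["color"])
w=pickle.load(open("w1.pkl","rb"))
for p in [(199,58),(441,58),(431,179),(208,179)]: print(plane(w,*p,0.014))
```

```text
3.025 [ 0.5498 -0.0517  0.5504]
[ 0.5118 -0.1532  0.014 ]
[ 0.5123 -0.4202  0.014 ]
[ 0.379  -0.4224  0.014 ]
[ 0.3786 -0.1514  0.014 ]
```

View pics/w2.png

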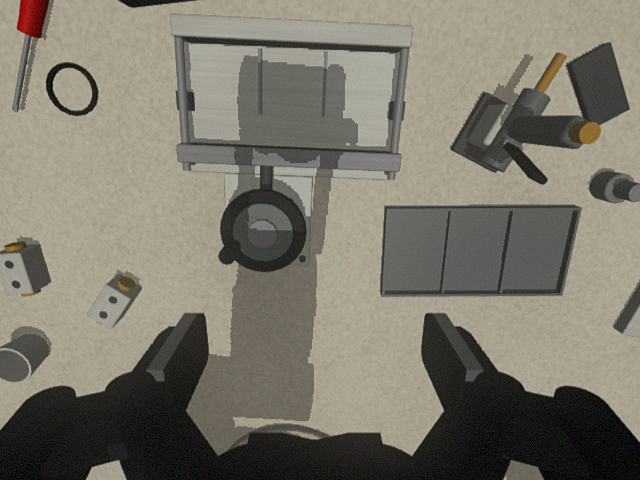

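Emit:
{"name": "step_arm", "arguments": {"increments": [[[-0.3,-0.5,0.2,0,0,0,-1],[-0.65,-1,0.5,0,0,0,-1],[-0.65,-1,0.5,0,0,0,-1]]]}}

```text
t: 3.45
tool_pos: [0.483, 0.0503, 0.4989]
orientation: [[1.0, 0.0, -0.004], [0.0, -1.0, -0.0], [-0.004, 0.0, -1.0]]
ft_force: [0.2, -0.0, 0.5]
opening: 0.998
finger_force: 0.0
```

Emit:
{"name": "step_arm", "arguments": {"increments": [[[-0.3,-0.5,0.2,0,0,0,-1],[-0.65,-1,0.5,0,0,0,-1],[-0.65,-1,0.5,0,0,0,-1]]]}}

```text
t: 3.82
tool_pos: [0.4189, 0.1505, 0.4495]
orientation: [[1.0, 0.001, -0.002], [0.001, -1.0, -0.001], [-0.002, 0.001, -1.0]]
ft_force: [-0.1, -0.3, 1.1]
opening: 1.0
finger_force: 0.0
```

Emit:
{"name": "step_arm", "arguments": {"increments": [[[0,-0.5,0,0,0,0,-1],[0,-1,0,0,0,0,-1],[0,-1,0,0,0,0,-1]]]}}

```text
t: 4.2
tool_pos: [0.4218, 0.2513, 0.4514]
orientation: [[1.0, 0.001, 0.002], [0.001, -1.0, 0.001], [0.002, -0.001, -1.0]]
ft_force: [-1.1, -0.6, -0.2]
opening: 1.003
finger_force: 0.0
```

Run:
```python
from workcell import bot, optics
from h import *
o=bot.get_obs();print(o["t"],o["tool_pos"])
f=optics.grab_frame("wrist");pickle.dump(f,open("w3.pkl","wb"));cv2.imwrite("pics/w3.png",f["color"])
```

```text
4.2 [0.4218 0.2513 0.4514]
```

View pics/w3.png

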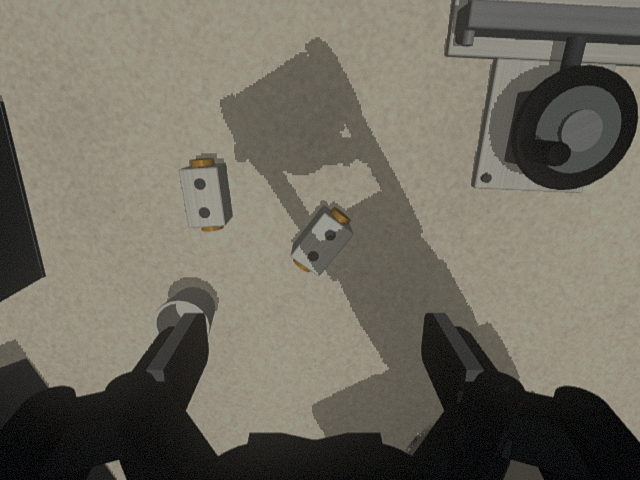

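Run:
```python
from h import *
F={k:pickle.load(open(k+".pkl","rb")) for k in("w1","w2","w3","top","scene")}
def blob(k,u,v,r=6):
    g=cv2.cvtColor(F[k]["color"],6).astype(float)[v-r:v+r+1,u-r:u+r+1]
    m=g.max()*0.6+g.min()*0.4; w=np.clip(m-g,0,None); y,x=np.mgrid[-r:r+1,-r:r+1]
    return (u+(w*x).sum()/w.sum(), v+(w*y).sum()/w.sum())
H={}
for n,a,b in [("A1",(330,236),(117,294)),("A2",(313,257),(103,314)),("B1",(200,184),(13,270)),("B2",(204,212),(14,287))]:
    p=blob("w3",*a);q=blob("w2",*b,4);H[n]=plane(F["w3"],*p,0.04);print(n,p,q,*tri(F["w3"],p,F["w2"],q),H[n])
for n in "AB":
    d=H[n+"1"]-H[n+"2"];print(n,(H[n+"1"]+H[n+"2"])/2,np.degrees(np.arctan2(d[1],d[0])),np.linalg.norm(d))
print("hub",tri(F["w3"],(583,130),F["w2"],(263,234)),"handle",tri(F["w3"],(557,153),F["w2"],(225,257)))
w=F["w2"]
for n,p,z in [("fin1",(261,50),.02),("fin1",(261,115),.02),("fin2",(325,53),.02),("fin2",(325,117),.02),("fenceTop",(172,17),.05),("fenceTop",(412,28),.05),("fenceface",(174,37),.05),("fenceface",(411,47),.05),("jaw",(178,145),.051),("jaw",(400,154),.051)]:
    print(n,plane(w,*p,z),dep(w,*p))
for p in [(385,205),(580,206),(563,295),(380,295)]: print("tray",plane(w,*p,0.014))
big=cv2.resize(w["color"][0:200,150:430],None,fx=2.85,fy=2.85,interpolation=cv2.INTER_CUBIC);cv2.imwrite("pics/c2.png",big)
```

```text
A1 (np.float64(330.2958239045464), np.float64(235.84197353082357)) (np.float64(117.25581395348837), np.float64(293.5713530655391)) [0.3843 0.2353 0.0253] 0.007554365903273244 [0.385  0.2349 0.04  ]
A2 (np.float64(313.02210139133217), np.float64(256.03604669758516)) (np.float64(102.83321253850335), np.float64(314.4556984961044)) [0.3622 0.2534 0.0401] 0.0002540135165247888 [0.362  0.2533 0.04  ]
B1 (np.float64(199.33492155723417), np.float64(183.5862483052489)) (np.float64(10.58107088989442), np.float64(266.53016591251884)) [0.4385 0.3688 0.0393] 0.004210129551384419 [0.4406 0.3694 0.04  ]
B2 (np.float64(203.96193393130605), np.float64(212.29687158171077)) (np.float64(15.383775684931507), np.float64(284.7784674657534)) [0.4103 0.3669 0.0411] 0.0010451772528189526 [0.4105 0.3674 0.04  ]
A [0.3735 0.2441 0.04  ] -38.680644855776805 0.029453538602026003
B [0.4255 0.3684 0.04  ] 3.8293884876130235 0.030113521757217866
hub (array([0.4941, 0.0125, 0.0732]), np.float64(0.0008193882866243975)) handle (array([0.4768, 0.0535, 0.1079]), np.float64(0.0012005143759595267))
fin1 [0.7089 0.0123 0.02  ] [0.7088 0.0122 0.0209]
fin1 [0.6349 0.0157 0.02  ] [0.6349 0.0166 0.013 ]
fin2 [ 0.7057 -0.0647  0.02  ] [ 0.7056 -0.0647  0.0207]
fin2 [ 0.6324 -0.0653  0.02  ] [ 0.6325 -0.0656  0.0114]
fenceTop [0.7371 0.1052 0.05  ] [0.7372 0.1054 0.0494]
fenceTop [ 0.7263 -0.1605  0.05  ] [ 0.7263 -0.1605  0.0501]
fenceface [0.7174 0.1053 0.05  ] [0.7191 0.1085 0.0405]
fenceface [ 0.7073 -0.1609  0.05  ] [ 0.7152 -0.1723  0.0015]
jaw [0.6001 0.114  0.051 ] [0.6001 0.1139 0.0511]
jaw [ 0.5893 -0.1567  0.051 ] [ 0.5892 -0.1571  0.0495]
tray [ 0.5172 -0.1493  0.014 ]
tray [ 0.5157 -0.4189  0.014 ]
tray [ 0.3797 -0.4238  0.014 ]
tray [ 0.38   -0.1499  0.014 ]
```

View pics/c2.png

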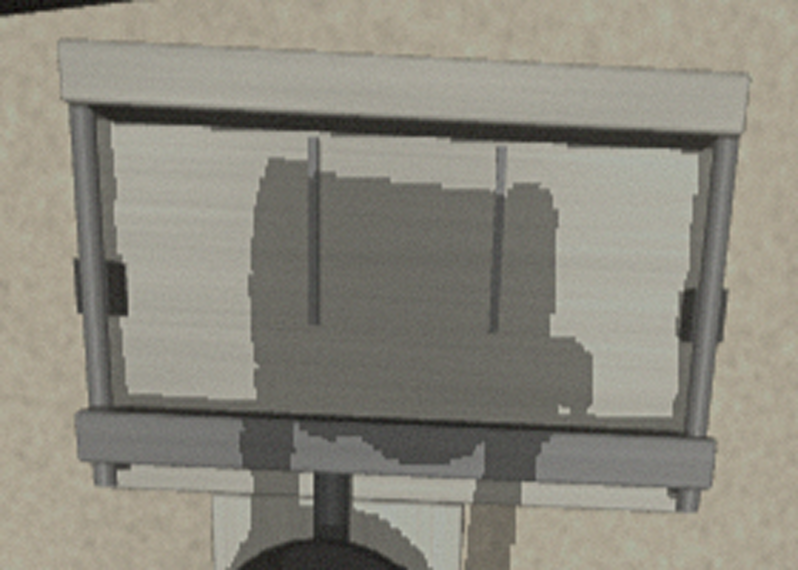

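Emit:
{"name": "step_arm", "arguments": {"increments": [[[-0.24,0.03,0.3,0,0,0.33,-1],[-0.48,0.07,0.9,0,0,0.66,-1],[-0.48,0.07,0.9,0,0,1,-1],[-0.48,0.07,0.9,0,0,1,-1]]]}}

```text
t: 4.75
tool_pos: [0.373, 0.2415, 0.3607]
orientation: [[0.866, -0.501, 0.0], [-0.501, -0.866, -0.001], [0.0, 0.001, -1.0]]
ft_force: [1.5, 0.5, 0.6]
opening: 1.001
finger_force: 0.0
```

Emit:
{"name": "step_arm", "arguments": {"increments": [[[0,0,0.4,0,0,0.29,-1],[0,0,0.7,0,0,0.29,-1],[0,0,0.7,0,0,0.29,-1],[0,0,0.7,0,0,0.29,-1]]]}}

```text
t: 5.25
tool_pos: [0.3733, 0.2429, 0.2921]
orientation: [[0.781, -0.625, 0.002], [-0.625, -0.781, 0.001], [0.001, -0.002, -1.0]]
ft_force: [-0.3, 0.9, -0.5]
opening: 1.0
finger_force: 0.0
```

```bash
cat >> h.py <<'E'
def go(target,yaw=None):
    from workcell import bot
    o=bot.get_obs();R=o["orientation"];print("t",o["t"],"pos",o["tool_pos"],"open",o["opening"])
    print("shift",R.T@(np.array(target)-o["tool_pos"])/0.1)
    if yaw is not None:
        from scipy.spatial.transform import Rotation as r
        c,s=np.cos(np.radians(yaw)),np.sin(np.radians(yaw));W=np.array([[c,s,0],[s,-c,0],[0,0,-1.]])
        print("turn",r.from_matrix(R.T@W).as_rotvec(degrees=True)/30)
def snap(n,cam="wrist"):
    from workcell import optics
    f=optics.grab_frame(cam);pickle.dump(f,open(n+".pkl","wb"));cv2.imwrite(f"pics/{n}.png",f["color"]);return f
E
python3 - <<'E'
from h import *
go([0.3735,0.2441,0.185],-38.7)
w=pickle.load(open("w2.pkl","rb"));t=pickle.load(open("top.pkl","rb"))
for p in [(182,80),(182,60),(398,80),(400,60)]: print("rod",dep(w,*p))
for p in [(187,100),(395,108)]: print("stop",dep(w,*p))
f=snap("w4")
E
```

```text
t 5.25 pos [0.3733 0.2429 0.2921] open 0.9999348698891084
shift [-0.0068 -0.0083  1.0705]
turn [-0.0035 -0.0015  0.0018]
rod [0.6738 0.1043 0.0408]
rod [0.6953 0.102  0.0406]
rod [ 0.6739 -0.1509  0.0392]
rod [ 0.6955 -0.1518  0.039 ]
stop [0.6519 0.1016 0.0381]
stop [ 0.6428 -0.15    0.0366]
```

View pics/w4.png

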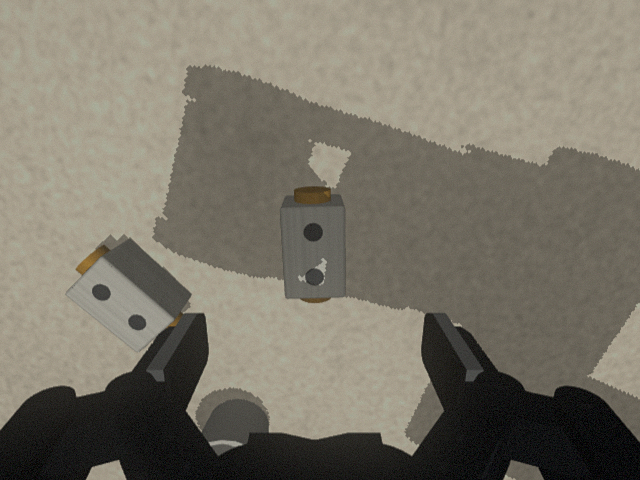

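Emit:
{"name": "step_arm", "arguments": {"increments": [[[0,0,0.5,0,0,0,-1],[0,0,0.8,0,0,0,-1],[0,0,1,0,0,0,-1],[0,0,1,0,0,0,-1]]], "squeeze": 50}}

```text
t: 5.8
tool_pos: [0.3725, 0.243, 0.1908]
orientation: [[0.781, -0.625, -0.0], [-0.625, -0.781, -0.0], [-0.0, 0.001, -1.0]]
ft_force: [-0.0, 0.7, 0.4]
opening: 1.001
finger_force: 0.0
```

Emit:
{"name": "step_arm", "arguments": {"increments": [[[0,0,0.07,0,0,0,-1],[0,0,0.07,0,0,0,1],[0,0,0.07,0,0,0,1],[0,0,0.07,0,0,0,1],[0,0,0.07,0,0,0,1],[0,0,0.07,0,0,0,1],[0,0,0.07,0,0,0,1],[0,0,0.07,0,0,0,1]]]}}

```text
t: 6.8
tool_pos: [0.3725, 0.2432, 0.1844]
orientation: [[0.78, -0.625, 0.001], [-0.625, -0.78, 0.001], [0.0, -0.001, -1.0]]
ft_force: [-0.7, -0.4, 7.6]
opening: 0.463
finger_force: 50.3
```

Emit:
{"name": "step_arm", "arguments": {"increments": [[[0,0,-0.4,0,0,0,1],[0,0,-0.8,0,0,-0.3,1],[0,0,-0.8,0,0,-0.6,1],[0,0,-0.8,0,0,-1,1],[0,0,-0.8,0,0,-1,1]]]}}

```text
t: 7.42
tool_pos: [0.372, 0.2428, 0.2638]
orientation: [[0.988, -0.152, -0.0], [-0.152, -0.988, -0.0], [-0.0, 0.0, -1.0]]
ft_force: [-0.2, -1.0, -2.8]
opening: 0.459
finger_force: 52.4
```

Run:
```python
from h import *
th=-0.0406;X=np.array([np.cos(th),np.sin(th)]);Y=np.array([-X[1],X[0]]);O=np.array([.587,-.0215])
print("lane0",O+.068*X-.01*Y,"lane1",O+.068*X+.064*Y)
p=O+.068*X-.01*Y
go([p[0],p[1],0.3],-2.3)
```

```text
lane0 [ 0.6545 -0.0343] lane1 [0.6575 0.0397]
t 7.425 pos [0.372  0.2428 0.2638] open 0.4585764352610309
shift [ 3.2132  2.3098 -0.3625]
turn [ 0.0001  0.0002 -0.2143]
```

Emit:
{"name": "step_arm", "arguments": {"increments": [[[0.4,0.3,-0.4,0,0,-0.21,1],[0.8,0.6,-0.56,0,0,-0.21,1],[0.8,0.6,-0.56,0,0,-0.21,1]]]}}

```text
t: 7.8
tool_pos: [0.4446, 0.1698, 0.3212]
orientation: [[0.999, -0.049, 0.004], [-0.049, -0.999, 0.001], [0.004, -0.001, -1.0]]
ft_force: [-0.6, -0.3, -3.2]
opening: 0.457
finger_force: 52.7
```

Emit:
{"name": "step_arm", "arguments": {"increments": [[[0.4,0.4,0,0,0,0,1],[0.8,0.8,0,0,0,0,1],[1,1,0,0,0,0,1],[1,1,0,0,0,0,1]]]}}

```text
t: 8.3
tool_pos: [0.5384, 0.0664, 0.3189]
orientation: [[0.999, -0.047, -0.001], [-0.047, -0.999, -0.0], [-0.001, 0.0, -1.0]]
ft_force: [-0.4, 0.4, -2.6]
opening: 0.465
finger_force: 52.6
```

Emit:
{"name": "step_arm", "arguments": {"increments": [[[0.4,0.4,0,0,0,0,1],[0.8,0.8,0,0,0,0,1],[1,0.97,0,0,0,0,1],[1,0.97,0,0,0,0,1]]]}}

```text
t: 8.8
tool_pos: [0.6339, -0.0339, 0.3188]
orientation: [[0.999, -0.045, -0.001], [-0.045, -0.999, 0.0], [-0.001, -0.0, -1.0]]
ft_force: [0.5, 0.9, -2.7]
opening: 0.458
finger_force: 52.6
```

Emit:
{"name": "step_arm", "arguments": {"increments": [[[0.2,0,0,0,0,0,1],[0.2,0,0,0,0,0,1],[0.2,0,0,0,0,0,1]]]}}

```text
t: 9.18
tool_pos: [0.6525, -0.0335, 0.3192]
orientation: [[0.999, -0.042, -0.002], [-0.042, -0.999, 0.0], [-0.002, -0.0, -1.0]]
ft_force: [-0.6, 0.3, -3.8]
opening: 0.459
finger_force: 52.7
```

Run:
```python
from h import *
go([.6545,-.0343,0.1965],-2.3)
snap("w5")
```

```text
t 9.175 pos [ 0.6525 -0.0335  0.3192] open 0.45885257325119194
shift [0.0232 0.0069 1.2266]
turn [-0.0004  0.0038 -0.0035]
```

View pics/w5.png

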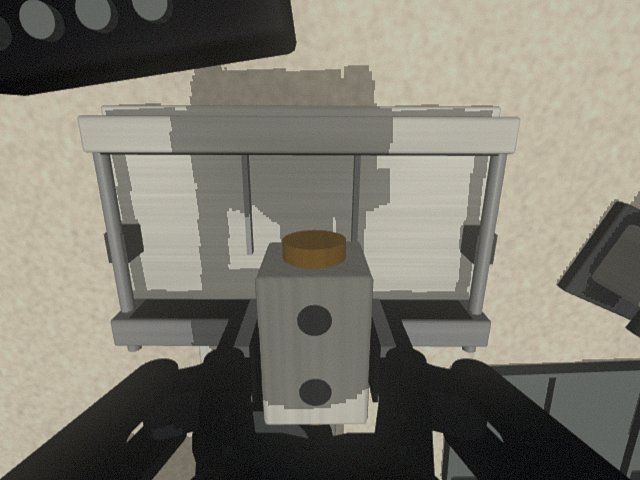

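Emit:
{"name": "step_arm", "arguments": {"increments": [[[0.02,0,0.4,0,0,0,1],[0.02,0,0.8,0,0,0,1],[0.02,0,1,0,0,0,1],[0.02,0,1,0,0,0,1]]]}}

```text
t: 9.72
tool_pos: [0.6548, -0.0345, 0.2185]
orientation: [[0.999, -0.042, -0.003], [-0.042, -0.999, 0.0], [-0.003, -0.0, -1.0]]
ft_force: [-0.5, -0.4, -2.3]
opening: 0.459
finger_force: 52.6
```

Emit:
{"name": "step_arm", "arguments": {"increments": [[[0,0,0.15,0,0,0,1],[0,0,0.22,0,0,0,1],[0,0,0.22,0,0,0,1],[0,0,0.22,0,0,0,-0.2],[0,0,0.22,0,0,0,-0.2],[0,0,0.22,0,0,0,-0.2],[0,0,0.22,0,0,0,-0.2]]]}}

```text
t: 10.6
tool_pos: [0.6557, -0.0347, 0.1979]
orientation: [[0.999, -0.042, 0.0], [-0.042, -0.999, -0.0], [0.0, 0.0, -1.0]]
ft_force: [-0.6, 0.0, -0.0]
opening: 0.597
finger_force: 0.0
```

Emit:
{"name": "step_arm", "arguments": {"increments": [[[0,0,-0.4,0,0,0,-0.2],[0,0,-1,0,0,0,-0.2],[0,0,-1,0,0,0,-0.2]]]}}

```text
t: 10.98
tool_pos: [0.6576, -0.0348, 0.303]
orientation: [[0.999, -0.042, 0.009], [-0.042, -0.999, -0.001], [0.009, 0.0, -1.0]]
ft_force: [-0.2, 0.0, -0.6]
opening: 0.599
finger_force: 0.0
```

Run:
```python
from h import *
go([.4255,.3684,0.295],3.8)
f=snap("w6");t=snap("top2","top")
```

```text
t 10.975 pos [ 0.6576 -0.0348  0.303 ] open 0.5988060977070597
shift [-2.49   -3.9306  0.0572]
turn [ 0.0012 -0.017  -0.2075]
```

View pics/w6.png

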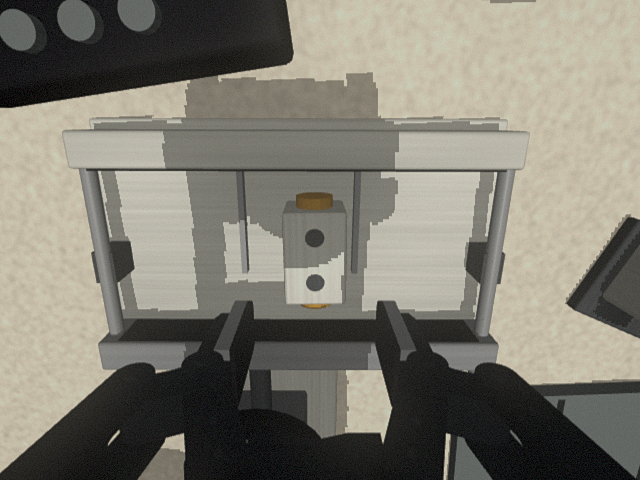

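Emit:
{"name": "step_arm", "arguments": {"increments": [[[-0.3,-0.5,0,0,0,0,-1],[-0.62,-0.98,0,0,0,0,-1],[-0.62,-0.98,0,0,0,0,-1]]]}}

```text
t: 11.45
tool_pos: [0.5953, 0.0684, 0.2958]
orientation: [[0.999, -0.039, -0.005], [-0.039, -0.999, 0.0], [-0.005, 0.0, -1.0]]
ft_force: [-0.1, -0.6, 1.0]
opening: 1.0
finger_force: 0.0
```

Emit:
{"name": "step_arm", "arguments": {"increments": [[[-0.3,-0.5,0,0,0,0,-1],[-0.62,-0.98,0,0,0,0,-1],[-0.62,-0.98,0,0,0,0,-1]]]}}

```text
t: 11.82
tool_pos: [0.5384, 0.1683, 0.2964]
orientation: [[0.999, -0.039, -0.003], [-0.039, -0.999, -0.0], [-0.003, 0.001, -1.0]]
ft_force: [0.2, -0.2, -0.1]
opening: 0.998
finger_force: 0.0
```

Emit:
{"name": "step_arm", "arguments": {"increments": [[[-0.3,-0.5,0,0,0,0,-1],[-0.62,-0.98,0,0,0,0,-1],[-0.62,-0.98,0,0,0,0,-1]]]}}

```text
t: 12.2
tool_pos: [0.4814, 0.2685, 0.2968]
orientation: [[0.999, -0.039, -0.001], [-0.039, -0.999, -0.0], [-0.001, 0.0, -1.0]]
ft_force: [0.8, -1.5, -0.6]
opening: 1.001
finger_force: 0.0
```

Emit:
{"name": "step_arm", "arguments": {"increments": [[[-0.3,-0.5,0,0,0,-0.2,-1],[-0.62,-0.98,0,0,0,-0.2,-1],[-0.62,-0.98,0,0,0,-0.2,-1],[-0.62,-0.98,0,0,0,-0.2,-1]]]}}

```text
t: 12.7
tool_pos: [0.4254, 0.3664, 0.2971]
orientation: [[0.998, 0.062, -0.0], [0.062, -0.998, -0.001], [-0.0, 0.001, -1.0]]
ft_force: [-0.2, -0.1, -0.3]
opening: 0.994
finger_force: 0.0
```

```bash
cat >> h.py <<'E'
def holes(f,z,box=None):
    """dark round holes on grey tops -> world pts"""
    g=cv2.cvtColor(f["color"],6);out=[]
    m=(g<75).astype(np.uint8);n,l,s,c=cv2.connectedComponentsWithStats(m)
    for i in range(1,n):
        x,y,w,h,a=s[i]
        if 60<a<700 and .6<w/h<1.6 and a>.6*w*h: out.append((c[i].round(1),a,plane(f,*c[i],z)))
    return out
E
python3 - <<'E'
from h import *
f=snap("w7")
for h in holes(f,.04): print(h)
go([.4255,.3684,0.185],3.8)
E
```

```text
(array([311.5, 228.7]), np.int32(273), array([0.4405, 0.3693, 0.04  ]))
(array([311.3, 273. ]), np.int32(227), array([0.4103, 0.3676, 0.04  ]))
t 12.75 pos [0.4255 0.3661 0.2972] open 1.0008756575367062
shift [ 0.0014 -0.0241  1.1217]
turn [ 0.0019  0.0007 -0.0096]
```

Emit:
{"name": "step_arm", "arguments": {"increments": [[[0,-0.02,0.5,0,0,0,-1],[0,-0.02,0.8,0,0,0,-1],[0,-0.02,1,0,0,0,-1],[0,-0.02,1,0,0,0,-1]]]}}

```text
t: 13.25
tool_pos: [0.4249, 0.3676, 0.1962]
orientation: [[0.998, 0.06, -0.002], [0.06, -0.998, -0.002], [-0.003, 0.002, -1.0]]
ft_force: [-0.6, 1.2, 0.4]
opening: 1.0
finger_force: 0.0
```

Emit:
{"name": "step_arm", "arguments": {"increments": [[[0,0,0.12,0,0,0,-1],[0,0,0.12,0,0,0,1],[0,0,0.12,0,0,0,1],[0,0,0.12,0,0,0,1],[0,0,0.12,0,0,0,1],[0,0,0.12,0,0,0,1],[0,0,0.12,0,0,0,1],[0,0,0.12,0,0,0,1]]]}}

```text
t: 14.25
tool_pos: [0.4246, 0.3697, 0.1864]
orientation: [[0.998, 0.063, 0.001], [0.063, -0.998, 0.001], [0.001, -0.001, -1.0]]
ft_force: [-0.0, -1.1, 5.7]
opening: 0.457
finger_force: 51.5
```

Emit:
{"name": "step_arm", "arguments": {"increments": [[[0,0,-0.4,0,0,0,1],[0,0,-0.8,0,0,0,1],[0,0,-1,0,0,0.19,1],[0,0,-1,0,0,0.19,1],[0,0,-1,0,0,0.19,1]]]}}

```text
t: 14.88
tool_pos: [0.4239, 0.3691, 0.2847]
orientation: [[0.999, -0.035, -0.001], [-0.035, -0.999, -0.001], [-0.001, 0.001, -1.0]]
ft_force: [0.1, 0.4, -2.6]
opening: 0.463
finger_force: 51.5
```

Run:
```python
from h import *
go([.6575,.0397,0.32],-2.3)
```

```text
t 14.875 pos [0.4239 0.3691 0.2847] open 0.46276925423259924
shift [ 2.4494  3.2108 -0.3528]
turn [0.0019 0.002  0.0099]
```

Emit:
{"name": "step_arm", "arguments": {"increments": [[[0.4,0.5,-0.35,0,0,0,1],[0.82,1,-0.35,0,0,0,1],[0.82,1,-0.35,0,0,0,1]]]}}

```text
t: 15.25
tool_pos: [0.504, 0.2639, 0.3197]
orientation: [[0.999, -0.038, -0.001], [-0.038, -0.999, -0.001], [-0.001, 0.001, -1.0]]
ft_force: [-0.1, -0.4, -1.9]
opening: 0.461
finger_force: 51.8
```

Emit:
{"name": "step_arm", "arguments": {"increments": [[[0.4,0.5,0,0,0,0,1],[0.82,1,0,0,0,0,1],[0.82,1,0,0,0,0,1]]]}}

```text
t: 15.62
tool_pos: [0.5823, 0.1609, 0.3191]
orientation: [[0.999, -0.039, -0.001], [-0.039, -0.999, -0.001], [-0.001, 0.001, -1.0]]
ft_force: [-1.5, -0.2, -1.9]
opening: 0.456
finger_force: 51.8
```

Emit:
{"name": "step_arm", "arguments": {"increments": [[[0.4,0.5,0,0,0,0,1],[0.81,1,0,0,0,0,1],[0.81,1,0,0,0,0,1]]]}}

```text
t: 16.0
tool_pos: [0.6594, 0.0585, 0.3192]
orientation: [[0.999, -0.039, -0.001], [-0.039, -0.999, -0.0], [-0.001, 0.0, -1.0]]
ft_force: [0.2, 0.3, -2.7]
opening: 0.459
finger_force: 51.9
```

Emit:
{"name": "step_arm", "arguments": {"increments": [[[0,0.2,0,0,0,0.01,1],[0,0.2,0,0,0,0.01,1],[0,0.2,0,0,0,0.01,1]]]}}

```text
t: 16.38
tool_pos: [0.6567, 0.0413, 0.3206]
orientation: [[0.999, -0.042, -0.001], [-0.042, -0.999, 0.0], [-0.001, -0.0, -1.0]]
ft_force: [0.4, -0.2, -2.5]
opening: 0.46
finger_force: 51.9
```

Run:
```python
from h import *
go([.6575,.0397,0.1985],-2.3)
```

```text
t 16.375 pos [0.6567 0.0413 0.3206] open 0.4596468137145939
shift [0.0095 0.0161 1.221 ]
turn [-0.0005  0.0011 -0.0028]
```

Emit:
{"name": "step_arm", "arguments": {"increments": [[[0.01,0.01,0.4,0,0,0,1],[0.01,0.01,0.8,0,0,0,1],[0.01,0.01,1,0,0,0,1],[0.01,0.01,1,0,0,0,1]]]}}

```text
t: 16.88
tool_pos: [0.6577, 0.04, 0.2196]
orientation: [[0.999, -0.042, -0.003], [-0.042, -0.999, -0.0], [-0.003, 0.0, -1.0]]
ft_force: [0.4, -0.2, -1.1]
opening: 0.455
finger_force: 51.8
```

Emit:
{"name": "step_arm", "arguments": {"increments": [[[0,0,0.15,0,0,0,1],[0,0,0.215,0,0,0,1],[0,0,0.215,0,0,0,1],[0,0,0.215,0,0,0,-0.2],[0,0,0.215,0,0,0,-0.2],[0,0,0.215,0,0,0,-0.2],[0,0,0.215,0,0,0,-0.2]]]}}

```text
t: 17.75
tool_pos: [0.6583, 0.0395, 0.1994]
orientation: [[0.999, -0.042, 0.0], [-0.042, -0.999, 0.0], [0.0, -0.0, -1.0]]
ft_force: [-0.3, 0.0, 0.1]
opening: 0.6
finger_force: 0.0
```

Emit:
{"name": "step_arm", "arguments": {"increments": [[[0,0,-0.4,0,0,0,-0.2],[0,0,-1,0,0,0,-0.2],[0,0,-1,0,0,0,-0.2],[0,0,-1,0,0,0,-0.2]]]}}

```text
t: 18.25
tool_pos: [0.658, 0.0395, 0.2992]
orientation: [[0.999, -0.042, 0.0], [-0.042, -0.999, 0.0], [0.0, -0.0, -1.0]]
ft_force: [-0.2, -0.0, -0.5]
opening: 0.601
finger_force: 0.0
```

Emit:
{"name": "step_arm", "arguments": {"increments": [[[-0.2,0,-0.4,0,0,0,-0.2],[-0.6,0,-1,0,0,0,-0.2],[-0.8,0,-1,0,0,0,-0.2],[-0.8,0,-1,0,0,0,-0.2]]]}}

```text
t: 18.75
tool_pos: [0.577, 0.0429, 0.3987]
orientation: [[0.999, -0.042, -0.001], [-0.042, -0.999, -0.0], [-0.001, 0.0, -1.0]]
ft_force: [-0.4, 0.4, 0.2]
opening: 0.603
finger_force: 0.0
```

Run:
```python
from h import *
f=snap("w8");go([.4765,.053,0.3])
```

```text
t 18.8 pos [0.5779 0.0429 0.3982] open 0.6002748009543066
shift [-1.0164 -0.0583  0.9833]
```

View pics/w8.png

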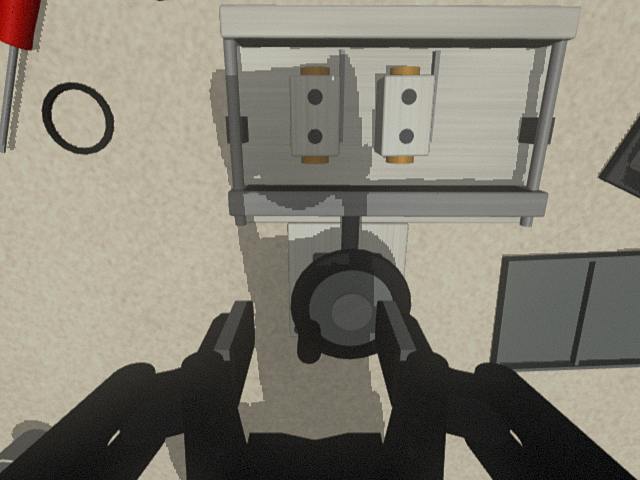

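Run:
```python
from h import *
w8,w3,w2=[pickle.load(open(k+".pkl","rb")) for k in("w8","w3","w2")]
g=cv2.cvtColor(w8["color"],6)[320:375,280:340]
print(((g<45)*1).sum(1))
for v in (340,345,350,355): 
    r=np.where(cv2.cvtColor(w8["color"],6)[v,285:335]<40)[0]+285; print(v,r.min() if len(r) else 0,r.max() if len(r) else 0)
print(plane(w8,309,352,.109),tri(w8,(309,352),w3,(557,153)),plane(w8,351,312,.073))
th=-.0415;X=np.array([np.cos(th),np.sin(th)]);Y=np.array([-X[1],X[0]]);C=np.array([.4937,.0124])
for p in(1.0,1.13,1.2):print(C+.042*(-np.cos(p)*X+np.sin(p)*Y))
```

```text
[21 22 22 23 24 25 25 25 25 23 24 24 23 23 23 22 24 25 25 29 30 32 34 36
 41 42 42 42 42 42 43 43 43 39 37 33 29 23 19 18 16 14 10  2  0  0  0  0
  0  0  0  0  0  0  0]
340 298 326
345 298 334
350 298 334
355 298 334
[0.4788 0.0517 0.109 ] (array([0.4769, 0.0521, 0.1058]), np.float64(0.0006923691632155205)) [0.4937 0.0143 0.073 ]
[0.4725 0.0487]
[0.4774 0.0511]
[0.4801 0.0521]
```

Emit:
{"name": "step_arm", "arguments": {"increments": [[[-0.5,-0.04,0,0,0,0,-1],[-1,-0.04,0.3,0,0,0,-1],[-1,-0.04,0.5,0,0,0,-1],[-1,-0.04,0.8,0,0,0,-1],[-1,-0.04,0.8,0,0,0,-1]]]}}

```text
t: 19.42
tool_pos: [0.4781, 0.051, 0.3163]
orientation: [[0.999, -0.042, -0.006], [-0.042, -0.999, -0.001], [-0.006, 0.001, -1.0]]
ft_force: [0.4, -0.7, 0.2]
opening: 1.0
finger_force: 0.0
```

Run:
```python
from h import *
go([.4774,.0513,0.248],-2.35);snap("w9")
```

```text
t 19.425 pos [0.4781 0.051  0.3163] open 0.9997660060507604
shift [-0.0032 -0.0031  0.6833]
turn [ 0.0017  0.0114 -0.0025]
```

View pics/w9.png

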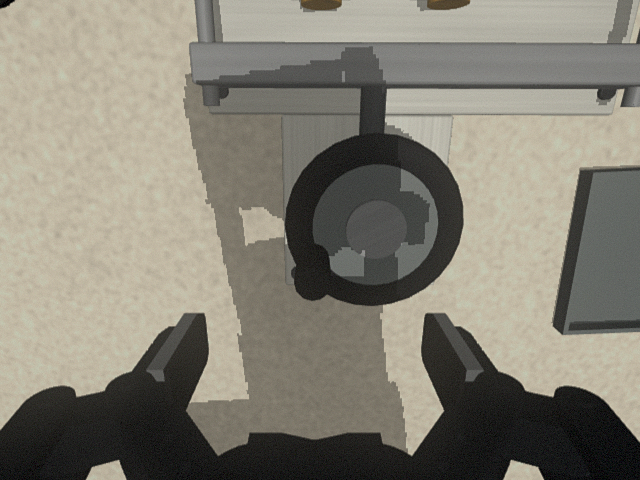

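Emit:
{"name": "step_arm", "arguments": {"increments": [[[0,0,0.4,0,0,0,-1],[0,0,0.68,0,0,0,-1],[0,0,0.68,0,0,0,1],[0,0,0.68,0,0,0,1],[0,0,0.68,0,0,0,1],[0,0,0.68,0,0,0,1],[0,0,0.68,0,0,0,1],[0,0,0.68,0,0,0,1],[0,0,0.68,0,0,0,1]]], "squeeze": 40}}

```text
t: 20.6
tool_pos: [0.479, 0.0514, 0.2525]
orientation: [[0.999, -0.043, 0.002], [-0.043, -0.999, 0.001], [0.002, -0.001, -1.0]]
ft_force: [-1.6, 3.0, 8.7]
opening: 0.217
finger_force: 38.8
```

```bash
cat >> h.py <<'E'
C=np.array([.4937,.0125]);th=-.0412
FX=np.array([np.cos(th),np.sin(th)]);FY=np.array([-FX[1],FX[0]])
def wind(p1,n=12,r=.042,p0=None):
    from workcell import bot
    o=bot.get_obs();p=o["tool_pos"];d=p[:2]-C
    if p0 is None: p0=np.arctan2(d@FY,-d@FX)
    print("pos",p,"phi",p0,"r",np.linalg.norm(d),"f",o["ft_force"],"open",o["opening"],"t",o["t"])
    for f in np.linspace(p0,p1,n+1)[1:]:
        q=C+r*(-np.cos(f)*FX+np.sin(f)*FY)
        s=o["orientation"].T@np.r_[q-p[:2],0]/.1
        print([round(s[0],2),round(s[1],2),0,0,0,0,1],end=", ")
    print()
E
python3 - <<'E'
from h import *
wind(1.13+5.2,12)
E
```

```text
pos [0.479  0.0514 0.2525] phi 1.168893497842639 r 0.04159739164246145 f [-1.5797  3.0423  8.7016] open 0.2172671058326391 t 20.6
[np.float64(0.17), np.float64(-0.04), 0, 0, 0, 0, 1], [np.float64(0.35), np.float64(0.01), 0, 0, 0, 0, 1], [np.float64(0.49), np.float64(0.12), 0, 0, 0, 0, 1], [np.float64(0.57), np.float64(0.28), 0, 0, 0, 0, 1], [np.float64(0.58), np.float64(0.46), 0, 0, 0, 0, 1], [np.float64(0.51), np.float64(0.62), 0, 0, 0, 0, 1], [np.float64(0.38), np.float64(0.74), 0, 0, 0, 0, 1], [np.float64(0.21), np.float64(0.8), 0, 0, 0, 0, 1], [np.float64(0.03), np.float64(0.78), 0, 0, 0, 0, 1], [np.float64(-0.12), np.float64(0.69), 0, 0, 0, 0, 1], [np.float64(-0.23), np.float64(0.54), 0, 0, 0, 0, 1], [np.float64(-0.26), np.float64(0.36), 0, 0, 0, 0, 1],
```

Emit:
{"name": "step_arm", "arguments": {"increments": [[[0.17,-0.04,-0.03,0,0,0,1],[0.35,0.01,-0.03,0,0,0,1],[0.49,0.12,-0.03,0,0,0,1],[0.57,0.28,-0.03,0,0,0,1],[0.58,0.46,-0.03,0,0,0,1],[0.51,0.62,-0.03,0,0,0,1],[0.38,0.74,-0.03,0,0,0,1],[0.21,0.8,-0.03,0,0,0,1],[0.03,0.78,-0.03,0,0,0,1],[-0.12,0.69,-0.03,0,0,0,1],[-0.23,0.54,-0.03,0,0,0,1],[-0.26,0.36,-0.03,0,0,0,1]]]}}

```text
t: 22.1
tool_pos: [0.4524, 0.0167, 0.2545]
orientation: [[0.999, -0.042, 0.007], [-0.042, -0.999, -0.0], [0.007, -0.0, -1.0]]
ft_force: [20.5, -4.5, -33.8]
opening: 0.219
finger_force: 41.0
```

Run:
```python
from h import *
wind(4.3,9)
snap("w10")
```

```text
pos [0.4524 0.0167 0.2545] phi 0.060883885301220984 r 0.041504723083212056 f [ 20.467   -4.4858 -33.7816] open 0.2194422802905907 t 22.1
[np.float64(0.05), np.float64(-0.19), 0, 0, 0, 0, 1], [np.float64(0.19), np.float64(-0.33), 0, 0, 0, 0, 1], [np.float64(0.37), np.float64(-0.39), 0, 0, 0, 0, 1], [np.float64(0.57), np.float64(-0.37), 0, 0, 0, 0, 1], [np.float64(0.73), np.float64(-0.25), 0, 0, 0, 0, 1], [np.float64(0.82), np.float64(-0.08), 0, 0, 0, 0, 1], [np.float64(0.82), np.float64(0.11), 0, 0, 0, 0, 1], [np.float64(0.74), np.float64(0.29), 0, 0, 0, 0, 1], [np.float64(0.58), np.float64(0.41), 0, 0, 0, 0, 1],
```

View pics/w10.png

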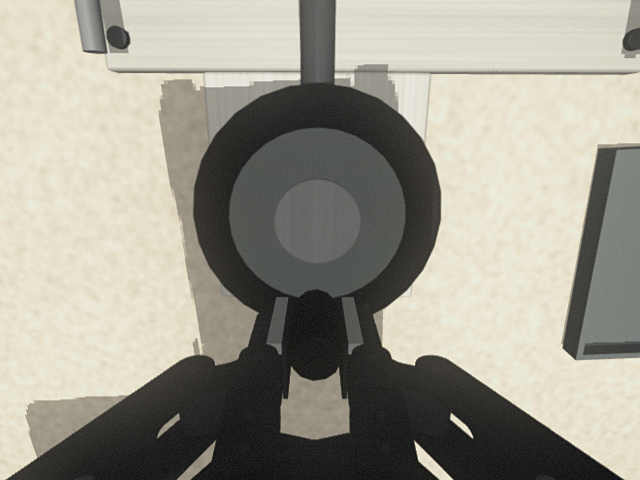

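Emit:
{"name": "step_arm", "arguments": {"increments": [[[0,-0.02,0.015,0,0,0,1],[0.05,-0.1,0.015,0,0,0,1],[0.05,-0.19,0.015,0,0,0,1],[0.05,-0.19,0.015,0,0,0,1]]]}}

```text
t: 22.65
tool_pos: [0.4585, 0.0353, 0.2544]
orientation: [[0.999, -0.041, 0.006], [-0.041, -0.999, -0.0], [0.006, -0.0, -1.0]]
ft_force: [6.5, -0.7, -1.4]
opening: 0.218
finger_force: 43.7
```

Run:
```python
from h import *
wind(4.5,11)
```

```text
pos [0.4585 0.0353 0.2544] phi 0.5347673520886662 r 0.041930656323192025 f [ 6.5479 -0.7425 -1.4138] open 0.21846658102388297 t 22.65
[np.float64(0.1), np.float64(-0.11), 0, 0, 0, 0, 1], [np.float64(0.23), np.float64(-0.19), 0, 0, 0, 0, 1], [np.float64(0.38), np.float64(-0.21), 0, 0, 0, 0, 1], [np.float64(0.53), np.float64(-0.17), 0, 0, 0, 0, 1], [np.float64(0.65), np.float64(-0.09), 0, 0, 0, 0, 1], [np.float64(0.74), np.float64(0.03), 0, 0, 0, 0, 1], [np.float64(0.78), np.float64(0.18), 0, 0, 0, 0, 1], [np.float64(0.76), np.float64(0.33), 0, 0, 0, 0, 1], [np.float64(0.7), np.float64(0.46), 0, 0, 0, 0, 1], [np.float64(0.59), np.float64(0.57), 0, 0, 0, 0, 1], [np.float64(0.45), np.float64(0.62), 0, 0, 0, 0, 1],
```

Emit:
{"name": "step_arm", "arguments": {"increments": [[[0.1,-0.11,0,0,0,0,1],[0.23,-0.19,0,0,0,0,1],[0.38,-0.21,0,0,0,0,1],[0.53,-0.17,0,0,0,0,1],[0.65,-0.09,0,0,0,0,1],[0.74,0.03,0,0,0,0,1],[0.78,0.18,0,0,0,0,1],[0.76,0.33,0,0,0,0,1],[0.7,0.46,0,0,0,0,1],[0.59,0.57,0,0,0,0,1],[0.45,0.62,0,0,0,0,1]]]}}

```text
t: 24.02
tool_pos: [0.4993, -0.0288, 0.2542]
orientation: [[0.999, -0.043, 0.003], [-0.043, -0.999, 0.001], [0.003, -0.001, -1.0]]
ft_force: [2.6, 13.7, 10.1]
opening: 0.219
finger_force: 44.9
```

Run:
```python
from h import *
wind(6.28-2*np.pi,6)
```

```text
pos [ 0.4993 -0.0288  0.2542] phi -1.7470918479413178 r 0.041683086389780126 f [ 2.5969 13.7273 10.0964] open 0.21862852568247035 t 24.025
[np.float64(-0.12), np.float64(0.01), 0, 0, 0, 0, 1], [np.float64(-0.24), np.float64(-0.02), 0, 0, 0, 0, 1], [np.float64(-0.34), np.float64(-0.09), 0, 0, 0, 0, 1], [np.float64(-0.42), np.float64(-0.18), 0, 0, 0, 0, 1], [np.float64(-0.48), np.float64(-0.29), 0, 0, 0, 0, 1], [np.float64(-0.49), np.float64(-0.41), 0, 0, 0, 0, 1],
```

Emit:
{"name": "step_arm", "arguments": {"increments": [[[-0.12,0.01,0,0,0,0,1],[-0.24,-0.02,0,0,0,0,1],[-0.34,-0.09,0,0,0,0,1],[-0.42,-0.18,0,0,0,0,1],[-0.48,-0.29,0,0,0,0,1],[-0.49,-0.39,0,0,0,0,1],[-0.49,-0.39,0,0,0,0,1],[-0.49,-0.39,0,0,0,0,1]]]}}

```text
t: 25.02
tool_pos: [0.4528, 0.0125, 0.2543]
orientation: [[0.999, -0.042, 0.005], [-0.042, -0.999, 0.0], [0.005, -0.001, -1.0]]
ft_force: [4.2, 3.5, 6.3]
opening: 0.217
finger_force: 44.5
```

Run:
```python
from h import *
wind(0.05,1)
```

```text
pos [0.4528 0.0125 0.2543] phi -0.040296345028216496 r 0.040892614659081596 f [4.1673 3.5075 6.2657] open 0.21744117853180178 t 25.025
[np.float64(-0.01), np.float64(-0.04), 0, 0, 0, 0, 1],
```

Emit:
{"name": "step_arm", "arguments": {"increments": [[[0,0,0,0,0,0,-1],[0,0,0,0,0,0,-1],[0,0,0,0,0,0,-1],[0,0,0,0,0,0,-1],[0,0,-0.4,0,0,0,-1],[0,0,-1,0,0,0,-1],[0,0,-1,0,0,0,-1]]]}}

```text
t: 25.9
tool_pos: [0.4534, 0.0122, 0.3566]
orientation: [[0.999, -0.042, 0.007], [-0.042, -0.999, 0.0], [0.007, -0.0, -1.0]]
ft_force: [0.2, 0.8, -0.2]
opening: 1.001
finger_force: 0.0
```

Emit:
{"name": "step_arm", "arguments": {"increments": [[[0.4,0,-0.5,0,0,0,-1],[0.8,0.3,-1,0,0,0,-1],[0.8,0.3,-1,0,0,0,-1]]]}}

```text
t: 26.28
tool_pos: [0.5327, -0.0223, 0.4548]
orientation: [[0.999, -0.043, 0.005], [-0.043, -0.999, -0.001], [0.005, 0.0, -1.0]]
ft_force: [-1.1, -0.2, -0.9]
opening: 1.0
finger_force: 0.0
```

Emit:
{"name": "step_arm", "arguments": {"increments": [[[0,0.5,0,0,0,0,-1],[0.2,1,-0.4,0,0,0,-1],[0.2,1,-0.4,0,0,0,-1],[0.2,1,-0.4,0,0,0,-1]]]}}

```text
t: 26.78
tool_pos: [0.5458, -0.1217, 0.4911]
orientation: [[0.999, -0.043, -0.002], [-0.043, -0.999, 0.001], [-0.002, -0.001, -1.0]]
ft_force: [0.6, 0.7, 0.5]
opening: 1.003
finger_force: 0.0
```

Run:
```python
from h import *
f=snap("w11");go([.62,-.28,.4])
```

```text
t 26.825 pos [ 0.5456 -0.1212  0.4908] open 1.003429394637488
shift [0.8129 1.556  0.9044]
```

View pics/w11.png

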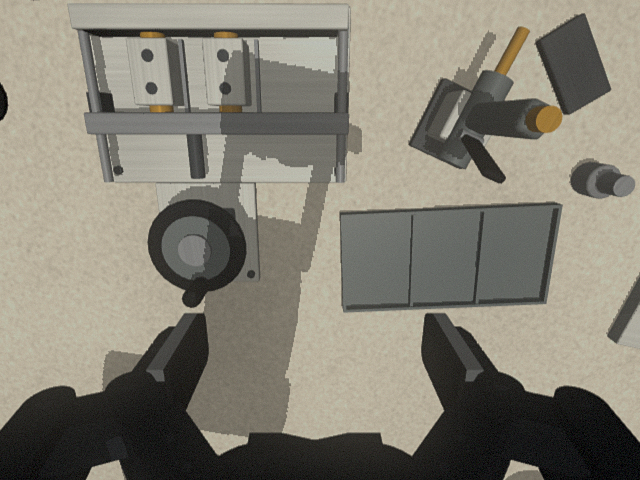

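Emit:
{"name": "step_arm", "arguments": {"increments": [[[0,0.5,0,0,0,0,-1],[0,1,0,0,0,0,-1],[0,1,0,0,0,0,-1]]]}}

```text
t: 27.2
tool_pos: [0.5415, -0.2229, 0.491]
orientation: [[0.999, -0.044, -0.002], [-0.044, -0.999, 0.0], [-0.002, -0.0, -1.0]]
ft_force: [1.5, 1.7, -0.4]
opening: 0.997
finger_force: 0.0
```

Emit:
{"name": "step_arm", "arguments": {"increments": [[[0.1,0.5,0,0,0,0,-1],[0.2,0.8,0,0,0,0,-1],[0.2,0.8,0,0,0,0,-1],[0.2,0.8,0,0,0,0,-1]]]}}

```text
t: 27.7
tool_pos: [0.5587, -0.3009, 0.4917]
orientation: [[0.999, -0.041, -0.002], [-0.041, -0.999, 0.002], [-0.002, -0.001, -1.0]]
ft_force: [-0.6, 1.0, -0.7]
opening: 1.004
finger_force: 0.0
```

Run:
```python
from h import *
f=snap("w12");go([.62,-.28,.4])
a=f["color"][20:240,200:480];b=pickle.load(open("w11.pkl","rb"))["color"][10:200,390:580]
A=cv2.resize(a,None,fx=1.6,fy=1.6);B=cv2.resize(b,(352,352));cv2.imwrite("pics/c12.png",np.hstack([A,B]));print(A.shape)
```

```text
t 27.75 pos [ 0.5587 -0.3008  0.4921] open 0.997424653015064
shift [ 0.6052 -0.2323  0.9205]
(352, 448, 3)
```

View pics/c12.png

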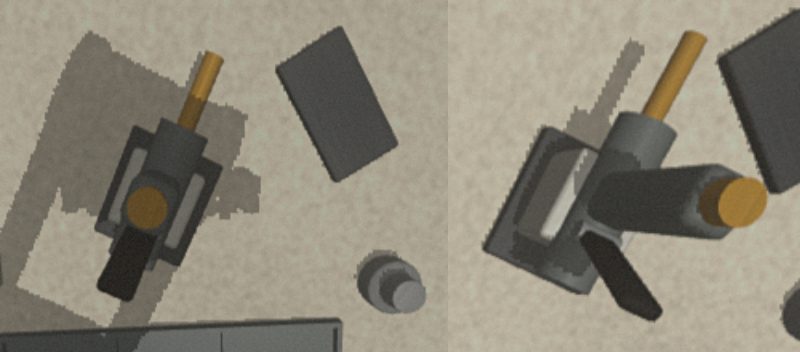

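Run:
```python
from h import *
a,b=[pickle.load(open(k+".pkl","rb")) for k in("w12","w11")]
P=lambda x,y:(x/1.6+200,y/1.6+20)
Q=lambda x,y:((x-448)/1.853+390,y/1.853+10)
print("cap",tri(a,P(148,208),b,Q(741,203)))
print("trig",tri(a,P(115,294),b,Q(643,312)))
print("nozzle",tri(a,P(214,55),b,Q(692,36)))
def yaw(p,q):return np.degrees(np.arctan2(*(p-q)[1::-1]))
for p,q in[((135,125),(95,232)),((223,165),(180,266))]:
    print("base yaw",[yaw(plane(a,*P(*p),z),plane(a,*P(*q),z)) for z in(0,.02,.04)])
# colour: orange cap centroid, depth
hsv=cv2.cvtColor(a["color"],40);m=cv2.inRange(hsv,(8,100,60),(30,255,255));n,l,s,c=cv2.connectedComponentsWithStats(m)
for i in range(1,n):
    if s[i,4]>60:print(c[i],s[i],dep(a,*c[i]))
t=P(115,290);print("trig depth",dep(a,*t))
ys,xs=np.mgrid[140:215,255:310]
pts=np.array([dep(a,x,y) for x,y in zip(xs.ravel(),ys.ravel())])
T=pts[(pts[:,2]>.15)&(pts[:,2]<.168)];print(len(T),T.mean(0))
```

```text
cap (array([ 0.6187, -0.2868,  0.1867]), np.float64(1.8594568046446163e-05))
trig (array([ 0.575 , -0.266 ,  0.1625]), np.float64(2.489071413154296e-05))
nozzle (array([ 0.6976, -0.3243,  0.06  ]), np.float64(0.0003673692639330372))
base yaw [np.float64(-25.36296802944241), np.float64(-25.362968029442364), np.float64(-25.36296802944235)]
base yaw [np.float64(-25.37319640620132), np.float64(-25.373196406201284), np.float64(-25.373196406201284)]
[324.8066  76.1829] [311  52  28  50 574] [ 0.6775 -0.3148  0.0683]
[54.6575 57.7192] [ 42  55  27   7 146] [ 0.7081 -0.0431  0.0439]
[  5.725  128.5625] [  0 125  14   8  80] [0.6423 0.0305 0.0393]
[ 68.4342 128.8026] [ 57 126  26   7 152] [ 0.6393 -0.0393  0.0428]
[291.6462 149.46  ] [279 137  26  26 537] [ 0.6192 -0.2863  0.1883]
trig depth [ 0.5771 -0.2662  0.1627]
363 [ 0.5794 -0.2668  0.1588]
```

Emit:
{"name": "step_arm", "arguments": {"increments": [[[0,0,0,0,0,-0.34,-1],[0,0,0,0,0,-0.68,-1],[0,0,0,0,0,-1,-1],[0,0,0,0,0,-1,-1]]]}}

```text
t: 28.25
tool_pos: [0.5587, -0.3013, 0.4928]
orientation: [[0.886, 0.463, -0.0], [0.463, -0.886, 0.0], [0.0, -0.0, -1.0]]
ft_force: [0.4, -0.6, -0.1]
opening: 1.001
finger_force: 0.0
```

Emit:
{"name": "step_arm", "arguments": {"increments": [[[0,0,0,0,0,-0.34,-1],[0,0,0,0,0,-0.68,-1],[0,0,0,0,0,-1,-1],[0,0,0,0,0,-1,-1]]]}}

```text
t: 28.75
tool_pos: [0.5587, -0.3019, 0.4927]
orientation: [[0.539, 0.842, -0.0], [0.842, -0.539, 0.0], [0.0, -0.0, -1.0]]
ft_force: [-0.6, 0.4, 0.2]
opening: 1.0
finger_force: 0.0
```

Emit:
{"name": "step_arm", "arguments": {"increments": [[[0,0,0.3,0,0,-0.23,-1],[0,0,0.6,0,0,-0.23,-1],[0,0,0.6,0,0,-0.23,-1],[0,0,0.6,0,0,-0.23,-1]]]}}

```text
t: 29.25
tool_pos: [0.5591, -0.3025, 0.4339]
orientation: [[0.433, 0.901, 0.001], [0.901, -0.433, -0.001], [-0.0, 0.001, -1.0]]
ft_force: [0.3, 0.5, -0.7]
opening: 1.0
finger_force: 0.0
```

Run:
```python
from h import *
go([.6035,-.2793,.43],64.6)
```

```text
t 29.25 pos [ 0.5591 -0.3025  0.4339] open 0.9996648425693013
shift [0.4021 0.2997 0.039 ]
turn [ 0.0022  0.     -0.0092]
```

Emit:
{"name": "step_arm", "arguments": {"increments": [[[0.2,0.15,0,0,0,-0.01,-1],[0.4,0.3,0,0,0,-0.01,-1],[0.4,0.3,0,0,0,-0.01,-1],[0.4,0.3,0,0,0,-0.01,-1]]]}}

```text
t: 29.75
tool_pos: [0.6035, -0.2789, 0.4326]
orientation: [[0.425, 0.905, -0.0], [0.905, -0.425, -0.0], [-0.0, -0.0, -1.0]]
ft_force: [-0.4, -0.4, 0.6]
opening: 1.002
finger_force: 0.0
```

Run:
```python
from h import *
go([.6035,-.2793,.303],64.6)
snap("w13")
```

```text
t 29.75 pos [ 0.6035 -0.2789  0.4326] open 1.0019002685054132
shift [-0.0032  0.0019  1.2959]
turn [-0.0005  0.0004  0.0075]
```

View pics/w13.png

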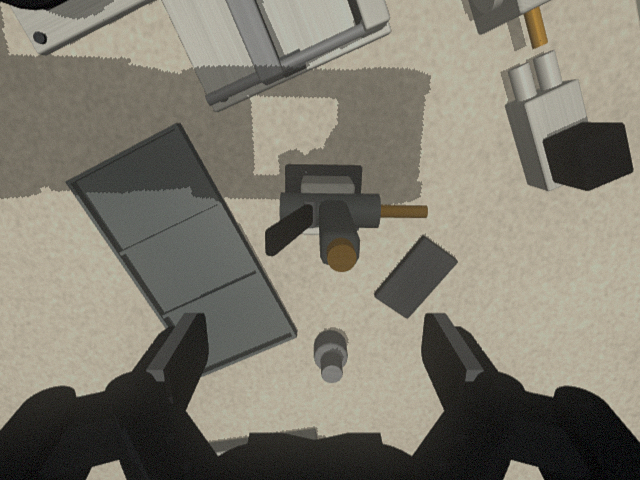

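Emit:
{"name": "step_arm", "arguments": {"increments": [[[0,0,0.4,0,0,0,-1],[0,0,0.8,0,0,0,-1],[0,0,1,0,0,0,-1],[0,0,1,0,0,0,-1]]], "squeeze": 35}}

```text
t: 30.3
tool_pos: [0.6026, -0.2795, 0.3316]
orientation: [[0.426, 0.904, -0.002], [0.904, -0.426, 0.001], [-0.0, -0.003, -1.0]]
ft_force: [0.7, 0.2, 0.7]
opening: 1.001
finger_force: 0.0
```

Emit:
{"name": "step_arm", "arguments": {"increments": [[[0,0,0.15,0,0,0,-1],[0,0,0.29,0,0,0,-1],[0,0,0.29,0,0,0,-1]]]}}

```text
t: 30.68
tool_pos: [0.6026, -0.2792, 0.3026]
orientation: [[0.426, 0.905, -0.002], [0.905, -0.426, 0.001], [-0.0, -0.002, -1.0]]
ft_force: [0.3, 0.7, 0.3]
opening: 1.0
finger_force: 0.0
```

Emit:
{"name": "step_arm", "arguments": {"increments": [[[0,0.05,0,0,0,0,-0.5],[0,0.09,0,0,0,0,1],[0,0.1,0,0,0,0,1],[0,0.1,0,0,0,0,1],[0,0.1,0,0,0,0,1],[0,0.1,0,0,0,0,1],[0,0.1,0,0,0,0,1],[0,0.1,0,0,0,0,1],[0,0.1,0,0,0,0,1],[0,0.1,0,0,0,0,1]]]}}

```text
t: 31.92
tool_pos: [0.6123, -0.2838, 0.3046]
orientation: [[0.427, 0.904, 0.001], [0.904, -0.427, -0.0], [0.0, 0.001, -1.0]]
ft_force: [-2.8, 1.5, 6.0]
opening: 0.449
finger_force: 40.9
```

Run:
```python
from h import *
go([.6035,-.2793,.303],64.6)
f=snap("s2","scene");cv2.imwrite("pics/s2c.png",cv2.resize(f["color"][180:380,80:400],None,fx=2.4,fy=2.4))
```

```text
t 31.925 pos [ 0.6123 -0.2838  0.3046] open 0.44862436151348145
shift [ 0.0033 -0.0989  0.0162]
turn [ 0.0012 -0.0003  0.0047]
```

View pics/s2c.png

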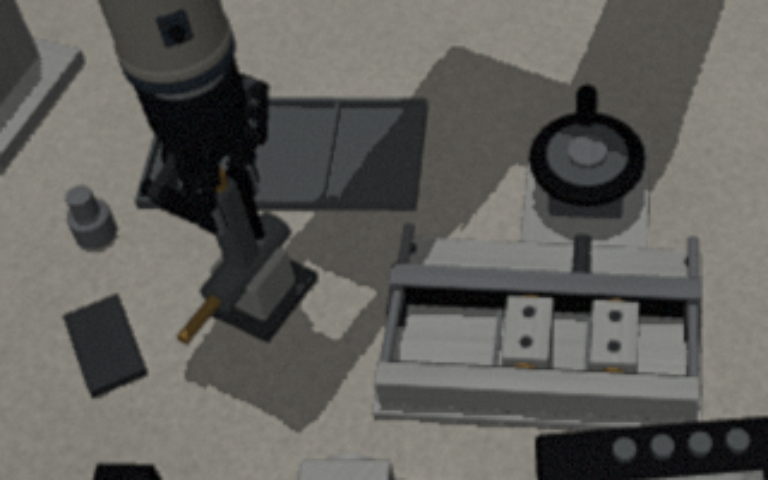

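I've now viewed 16 pictures, which is over the limit of 14, so I won't view any more and will measure by number only. Opening is 38 mm, so the trigger is fully squeezed, and both blocks are clamped.

Emit:
{"name": "step_arm", "arguments": {"increments": [[[0,0,0,0,0,0,1],[0,0,0,0,0,0,1],[0,0,0,0,0,0,1],[0,0,0,0,0,0,1],[0,0,0,0,0,0,1],[0,0,0,0,0,0,1]]]}}

```text
t: 32.72
tool_pos: [0.6123, -0.2838, 0.3046]
orientation: [[0.427, 0.904, 0.001], [0.904, -0.427, -0.0], [0.0, 0.001, -1.0]]
ft_force: [-3.5, 0.8, 5.8]
opening: 0.445
finger_force: 40.9
```

Emit:
{"name": "step_arm", "arguments": {"increments": [[[0,-0.05,0,0,0,0,-1],[0,-0.1,0,0,0,0,-1],[0,-0.1,0,0,0,0,-1],[0,-0.1,0,0,0,0,-1],[0,-0.1,0,0,0,0,-1],[0,-0.1,0,0,0,0,-1]]]}}

```text
t: 33.48
tool_pos: [0.6032, -0.2795, 0.3038]
orientation: [[0.426, 0.905, 0.0], [0.905, -0.426, -0.0], [-0.0, 0.0, -1.0]]
ft_force: [0.2, 0.2, -0.2]
opening: 1.004
finger_force: 0.0
```

Emit:
{"name": "step_arm", "arguments": {"increments": [[[0,-0.1,-0.4,0,0,0,-1],[0,-0.1,-1,0,0,0,-1],[0,-0.1,-1,0,0,0,-1]]]}}

```text
t: 33.85
tool_pos: [0.5953, -0.2758, 0.4093]
orientation: [[0.426, 0.905, 0.008], [0.905, -0.426, -0.004], [0.0, 0.009, -1.0]]
ft_force: [0.2, -0.1, -0.2]
opening: 0.996
finger_force: 0.0
```

Emit:
{"name": "step_arm", "arguments": {"increments": [[[0,0,-0.5,0,0,0.34,-1],[0,0,-0.8,0,0,0.68,-1],[0,0,-0.8,0,0,1,-1],[0,0,-0.8,0,0,1,-1]]]}}

```text
t: 34.35
tool_pos: [0.5939, -0.2751, 0.4831]
orientation: [[0.821, 0.571, -0.0], [0.571, -0.821, 0.0], [-0.0, -0.0, -1.0]]
ft_force: [-0.4, -0.1, -0.4]
opening: 1.0
finger_force: 0.0
```

Emit:
{"name": "step_arm", "arguments": {"increments": [[[0,0,0,0,0,0.34,-1],[0,0,0,0,0,0.68,-1],[0,0,0,0,0,1,-1],[0,0,0,0,0,1,-1]]]}}

```text
t: 34.85
tool_pos: [0.5939, -0.2751, 0.4825]
orientation: [[0.996, 0.088, -0.002], [0.088, -0.996, 0.001], [-0.001, -0.001, -1.0]]
ft_force: [-0.1, 0.8, 0.0]
opening: 1.0
finger_force: 0.0
```

Run:
```python
from h import *
f=snap("w14")
# trigger tip height band in fresh depth
g=f;ys,xs=np.mgrid[0:480:2,0:640:2]
P=np.array([dep(g,x,y) for x,y in zip(xs.ravel(),ys.ravel()) if g["depth"][y,x]>.2])
gx=np.array([np.cos(np.radians(-25.4)),np.sin(np.radians(-25.4))]);q=(P[:,:2]-[.6189,-.2866])@gx+.013
near=(np.linalg.norm(P[:,:2]-[.6,-.277],axis=1)<.06)&(P[:,2]>.14)&(P[:,2]<.2)
print("gun x range of high pts",q[near].min() if near.any() else None,near.sum())
h=C+.042*(-FX)
go([h[0],h[1],.40],-2.35)
```

```text
gun x range of high pts -0.03749496791916163 422
t 34.9 pos [ 0.5939 -0.2751  0.4827] open 1.0003624768678872
shift [-1.1561 -3.0086  0.8308]
turn [-0.0012  0.0023  0.2495]
```

Emit:
{"name": "step_arm", "arguments": {"increments": [[[-0.2,-0.5,0,0,0,0.25,-1],[-0.4,-1,0,0,0,0.25,-1],[-0.4,-1,0,0,0,0.25,-1]]]}}

```text
t: 35.28
tool_pos: [0.5444, -0.1764, 0.4836]
orientation: [[0.999, -0.04, -0.001], [-0.04, -0.999, 0.001], [-0.001, -0.001, -1.0]]
ft_force: [0.5, 0.1, 1.0]
opening: 0.998
finger_force: 0.0
```

Emit:
{"name": "step_arm", "arguments": {"increments": [[[-0.25,-0.5,0.2,0,0,0,-1],[-0.5,-0.94,0.4,0,0,0,-1],[-0.5,-0.94,0.4,0,0,0,-1]]]}}

```text
t: 35.65
tool_pos: [0.4988, -0.0808, 0.4421]
orientation: [[0.999, -0.041, -0.003], [-0.041, -0.999, 0.001], [-0.003, -0.001, -1.0]]
ft_force: [0.5, -0.7, 0.4]
opening: 1.0
finger_force: 0.0
```

Emit:
{"name": "step_arm", "arguments": {"increments": [[[-0.25,-0.5,0.2,0,0,0,-1],[-0.5,-0.94,0.4,0,0,0,-1],[-0.5,-0.94,0.4,0,0,0,-1],[-0.5,-0.94,0.4,0,0,0,-1]]]}}

```text
t: 36.15
tool_pos: [0.456, 0.0132, 0.4043]
orientation: [[0.999, -0.045, 0.002], [-0.045, -0.999, -0.0], [0.002, 0.0, -1.0]]
ft_force: [0.1, -1.0, -0.3]
opening: 1.002
finger_force: 0.0
```

```bash
cat >> h.py <<'E'
def cloud(f,lo,hi,cx,cy,r,s=1):
    ys,xs=np.nonzero((f["depth"]>.1));k=slice(None,None,s);xs,ys=xs[k],ys[k]
    z=f["depth"][ys,xs];c=np.stack([(xs-f["cx"])/f["fx"]*z,(ys-f["cy"])/f["fy"]*z,z],1)
    P=(c-np.array(f["t"]))@np.array(f["R"])
    return P[(P[:,2]>lo)&(P[:,2]<hi)&(np.linalg.norm(P[:,:2]-[cx,cy],axis=1)<r)]
E
python3 - <<'E'
from h import *
f=snap("w15")
P=cloud(f,.1,.116,.45,.013,.05);print(len(P),P.mean(0),P.min(0),P.max(0))
for h in holes(f,.052): print(h)
go([.4525,.0128,.252],-2.35)
E
```

```text
561 [0.4535 0.013  0.1082] [0.4426 0.0033 0.1003] [0.4624 0.023  0.1108]
t 36.2 pos [0.4561 0.0129 0.4044] open 1.003554376141408
shift [-0.039   0.0022  1.5239]
turn [ 0.0007 -0.0035 -0.0104]
```

Emit:
{"name": "step_arm", "arguments": {"increments": [[[-0.035,0,0.5,0,0,0,-1],[-0.035,0,1,0,0,0,-1],[-0.035,0,1,0,0,0,-1]]], "squeeze": 40}}

```text
t: 36.58
tool_pos: [0.4509, 0.0128, 0.3016]
orientation: [[0.999, -0.048, -0.006], [-0.048, -0.999, -0.0], [-0.006, 0.001, -1.0]]
ft_force: [-0.3, -0.2, 1.2]
opening: 1.001
finger_force: 0.0
```

Emit:
{"name": "step_arm", "arguments": {"increments": [[[0,0,0.3,0,0,0,-1],[0,0,0.5,0,0,0,-1],[0,0,0.5,0,0,0,1],[0,0,0.5,0,0,0,1],[0,0,0.5,0,0,0,1],[0,0,0.5,0,0,0,1],[0,0,0.5,0,0,0,1],[0,0,0.5,0,0,0,1],[0,0,0.5,0,0,0,1]]]}}

```text
t: 37.7
tool_pos: [0.4518, 0.0139, 0.2548]
orientation: [[0.999, -0.047, 0.002], [-0.047, -0.999, -0.0], [0.002, -0.0, -1.0]]
ft_force: [-0.7, -1.0, 9.0]
opening: 0.224
finger_force: 38.7
```

Run:
```python
from h import *
wind(-5.0,12)
```

```text
pos [0.4518 0.0139 0.2548] phi -0.008154164138020361 r 0.04188884195724852 f [-0.7454 -1.0038  8.996 ] open 0.2241765381746307 t 37.7
[np.float64(0.04), np.float64(0.17), 0, 0, 0, 0, 1], [np.float64(0.14), np.float64(0.31), 0, 0, 0, 0, 1], [np.float64(0.29), np.float64(0.39), 0, 0, 0, 0, 1], [np.float64(0.46), np.float64(0.41), 0, 0, 0, 0, 1], [np.float64(0.63), np.float64(0.36), 0, 0, 0, 0, 1], [np.float64(0.76), np.float64(0.24), 0, 0, 0, 0, 1], [np.float64(0.83), np.float64(0.08), 0, 0, 0, 0, 1], [np.float64(0.83), np.float64(-0.09), 0, 0, 0, 0, 1], [np.float64(0.76), np.float64(-0.25), 0, 0, 0, 0, 1], [np.float64(0.63), np.float64(-0.37), 0, 0, 0, 0, 1], [np.float64(0.47), np.float64(-0.42), 0, 0, 0, 0, 1], [np.float64(0.3), np.float64(-0.41), 0, 0, 0, 0, 1],
```

Emit:
{"name": "step_arm", "arguments": {"increments": [[[0.04,0.17,0,0,0,0,1],[0.14,0.31,0,0,0,0,1],[0.29,0.39,0,0,0,0,1],[0.46,0.41,0,0,0,0,1],[0.63,0.36,0,0,0,0,1],[0.76,0.24,0,0,0,0,1],[0.83,0.08,0,0,0,0,1],[0.83,-0.09,0,0,0,0,1],[0.76,-0.25,0,0,0,0,1],[0.63,-0.37,0,0,0,0,1],[0.47,-0.42,0,0,0,0,1],[0.3,-0.41,0,0,0,0,1]]]}}

```text
t: 39.2
tool_pos: [0.4838, 0.0545, 0.2548]
orientation: [[0.999, -0.047, 0.004], [-0.047, -0.999, 0.001], [0.004, -0.002, -1.0]]
ft_force: [4.9, -5.7, 7.1]
opening: 0.22
finger_force: 40.5
```

Run:
```python
from h import *
wind(-3.7,12)
```

```text
pos [0.4838 0.0545 0.2548] phi 1.2991205277436984 r 0.04318114364854071 f [ 4.9102 -5.6902  7.1121] open 0.22032465380372557 t 39.2
[np.float64(-0.15), np.float64(0.09), 0, 0, 0, 0, 1], [np.float64(-0.26), np.float64(0.23), 0, 0, 0, 0, 1], [np.float64(-0.3), np.float64(0.4), 0, 0, 0, 0, 1], [np.float64(-0.27), np.float64(0.57), 0, 0, 0, 0, 1], [np.float64(-0.18), np.float64(0.71), 0, 0, 0, 0, 1], [np.float64(-0.03), np.float64(0.81), 0, 0, 0, 0, 1], [np.float64(0.14), np.float64(0.83), 0, 0, 0, 0, 1], [np.float64(0.31), np.float64(0.79), 0, 0, 0, 0, 1], [np.float64(0.44), np.float64(0.68), 0, 0, 0, 0, 1], [np.float64(0.52), np.float64(0.53), 0, 0, 0, 0, 1], [np.float64(0.53), np.float64(0.35), 0, 0, 0, 0, 1], [np.float64(0.47), np.float64(0.19), 0, 0, 0, 0, 1],
```

Emit:
{"name": "step_arm", "arguments": {"increments": [[[-0.15,0.09,0,0,0,0,1],[-0.26,0.23,0,0,0,0,1],[-0.3,0.4,0,0,0,0,1],[-0.27,0.57,0,0,0,0,1],[-0.18,0.71,0,0,0,0,1],[-0.03,0.81,0,0,0,0,1],[0.14,0.83,0,0,0,0,1],[0.31,0.79,0,0,0,0,1],[0.44,0.68,0,0,0,0,1],[0.52,0.53,0,0,0,0,1],[0.53,0.35,0,0,0,0,1],[0.47,0.19,0,0,0,0,1]]]}}

```text
t: 40.7
tool_pos: [0.5307, 0.0328, 0.2548]
orientation: [[0.999, -0.047, 0.005], [-0.047, -0.999, -0.0], [0.005, -0.0, -1.0]]
ft_force: [1.9, -2.2, 6.4]
opening: 0.22
finger_force: 40.9
```

Run:
```python
from h import *
wind(0.05,8)
```

```text
pos [0.5307 0.0328 0.2548] phi 2.5991478499009566 r 0.04220733206720731 f [ 1.8511 -2.1939  6.4256] open 0.22012666015035529 t 40.7
[np.float64(-0.09), np.float64(-0.1), 0, 0, 0, 0, 1], [np.float64(-0.2), np.float64(-0.17), 0, 0, 0, 0, 1], [np.float64(-0.33), np.float64(-0.2), 0, 0, 0, 0, 1], [np.float64(-0.47), np.float64(-0.19), 0, 0, 0, 0, 1], [np.float64(-0.59), np.float64(-0.13), 0, 0, 0, 0, 1], [np.float64(-0.69), np.float64(-0.04), 0, 0, 0, 0, 1], [np.float64(-0.75), np.float64(0.07), 0, 0, 0, 0, 1], [np.float64(-0.78), np.float64(0.2), 0, 0, 0, 0, 1],
```

Then release, rise, and look at the jaw and blocks numerically.

Emit:
{"name": "step_arm", "arguments": {"increments": [[[-0.09,-0.1,0,0,0,0,1],[-0.2,-0.17,0,0,0,0,1],[-0.33,-0.2,0,0,0,0,1],[-0.47,-0.19,0,0,0,0,1],[-0.59,-0.13,0,0,0,0,1],[-0.69,-0.04,0,0,0,0,1],[-0.75,0.07,0,0,0,0,1],[-0.78,0.2,0,0,0,0,1],[-0.78,0.2,0,0,0,0,1],[-0.78,0.2,0,0,0,0,1]]]}}

```text
t: 41.95
tool_pos: [0.4514, 0.0158, 0.2548]
orientation: [[0.999, -0.047, 0.004], [-0.047, -0.999, -0.0], [0.004, 0.0, -1.0]]
ft_force: [5.4, -3.7, 8.0]
opening: 0.218
finger_force: 41.0
```

Emit:
{"name": "step_arm", "arguments": {"increments": [[[0,0,0,0,0,0,-1],[0,0,0,0,0,0,-1],[0,0,0,0,0,0,-1],[0,0,0,0,0,0,-1],[0,0,-0.4,0,0,0,-1],[0,0,-1,0,0,0,-1],[0,0,-1,0,0,0,-1]]]}}

```text
t: 42.82
tool_pos: [0.4519, 0.016, 0.3576]
orientation: [[0.999, -0.048, 0.008], [-0.048, -0.999, 0.0], [0.008, -0.001, -1.0]]
ft_force: [0.3, -0.8, -0.2]
opening: 1.0
finger_force: 0.0
```

Emit:
{"name": "step_arm", "arguments": {"increments": [[[0.5,0.2,-0.2,0,0,0,-1],[0.9,0.35,-0.4,0,0,0,-1],[0.9,0.35,-0.4,0,0,0,-1],[0.9,0.35,-0.4,0,0,0,-1]]]}}

```text
t: 43.32
tool_pos: [0.5378, -0.0232, 0.3922]
orientation: [[0.999, -0.048, -0.003], [-0.048, -0.999, 0.0], [-0.003, -0.0, -1.0]]
ft_force: [-0.1, -0.4, 0.9]
opening: 1.0
finger_force: 0.0
```

Run:
```python
from h import *
f=snap("w16");O=np.array([.587,-.0215])
for h in holes(f,.052): print(h, (h[2][:2]-O)@FX,(h[2][:2]-O)@FY)
J=cloud(f,.045,.056,.59,-.02,.14);a=(J[:,:2]-O)@FX;b=(J[:,:2]-O)@FY
m=(a<.04)&(abs(b)<.12);print("jaw x range",np.percentile(a[m],[1,50,99]))
m=(a>.05)&(a<.11)&(abs(b)<.12);print("blocks top",J[m].mean(0) if m.any() else 0)
go([.6575+.018,.0397,.3],-2.35)
```

```text
jaw x range [-0.0169 -0.0053  0.0054]
blocks top [0.672  0.0018 0.0521]
t 43.375 pos [ 0.5375 -0.0231  0.3923] open 1.0015747569412956
shift [ 1.3514 -0.6923  0.9185]
turn [-0.0003  0.0058 -0.0125]
```

```bash
cat >> h.py <<'E'
def rects(P,px=.001,lo=800):
    """min-area rectangles of clusters of top points"""
    o=P[:,:2].min(0)-.01;ij=((P[:,:2]-o)/px).astype(int);im=np.zeros(ij.max(0)+10,np.uint8);im[ij[:,0],ij[:,1]]=255
    im=cv2.morphologyEx(im,cv2.MORPH_CLOSE,np.ones((5,5)))
    for c in cv2.findContours(im,cv2.RETR_EXTERNAL,2)[0]:
        if cv2.contourArea(c)<lo: continue
        (y,x),s,a=cv2.minAreaRect(c);b=cv2.boxPoints(((y,x),s,a));e=max((b[1]-b[0],b[2]-b[1]),key=np.linalg.norm)
        print("rect",o+np.array([x,y])*px,"size",np.array(s)*px,"yaw",np.degrees(np.arctan2(e[0],e[1]))%180)
E
python3 - <<'E'
from h import *
f=pickle.load(open("w16.pkl","rb"));O=np.array([.587,-.0215])
P=cloud(f,.046,.057,.67,0,.11);a=(P[:,:2]-O)@FX;P=P[(a>.035)&(a<.119)]
rects(P,lo=400)
E
```

```text
rect [0.674  0.0383] size [0.041  0.0569] yaw 177.7974
rect [ 0.6706 -0.0358] size [0.0404 0.0567] yaw 178.02505
```

Emit:
{"name": "step_arm", "arguments": {"increments": [[[0.4,-0.2,0.2,0,0,-0.012,-0.2],[0.8,-0.4,0.45,0,0,-0.012,-0.2],[0.8,-0.4,0.45,0,0,-0.012,-0.2]]], "squeeze": 55}}

```text
t: 43.75
tool_pos: [0.6207, 0.0144, 0.3454]
orientation: [[0.999, -0.04, -0.004], [-0.04, -0.999, 0.0], [-0.004, -0.0, -1.0]]
ft_force: [-0.8, -0.1, -0.3]
opening: 0.604
finger_force: 0.0
```

Emit:
{"name": "step_arm", "arguments": {"increments": [[[0.4,-0.2,0.2,0,0,0,-0.2],[0.53,-0.28,0.45,0,0,0,-0.2],[0.53,-0.28,0.45,0,0,0,-0.2],[0.53,-0.28,0.45,0,0,0,-0.2]]]}}

```text
t: 44.25
tool_pos: [0.6736, 0.0384, 0.3043]
orientation: [[0.999, -0.041, -0.001], [-0.041, -0.999, -0.0], [-0.001, 0.0, -1.0]]
ft_force: [0.1, 0.4, -0.1]
opening: 0.602
finger_force: 0.0
```

Run:
```python
from h import *
go([.673,.0385,.1985],-2.2)
f=snap("w17");P=cloud(f,.046,.057,.67,0,.11);a=(P[:,:2]-[.587,-.0215])@FX;rects(P[(a>.035)&(a<.119)],lo=400)
```

```text
t 44.25 pos [0.6736 0.0384 0.3043] open 0.6016613956186987
shift [-0.0048 -0.001   1.0585]
turn [ 0.0005  0.0013 -0.0052]
rect [0.6756 0.0385] size [0.0406 0.0659] yaw 177.51044
rect [ 0.6744 -0.0359] size [0.0408 0.0621] yaw 177.13759
```

Emit:
{"name": "step_arm", "arguments": {"increments": [[[0,0,0.4,0,0,0,-0.2],[0,0,0.8,0,0,0,-0.2],[0,0,1,0,0,0,-0.2],[0,0,1,0,0,0,-0.2]]]}}

```text
t: 44.8
tool_pos: [0.6741, 0.0384, 0.2033]
orientation: [[0.999, -0.041, -0.002], [-0.041, -0.999, -0.0], [-0.002, 0.0, -1.0]]
ft_force: [-0.2, 0.0, -0.3]
opening: 0.602
finger_force: 0.0
```

Emit:
{"name": "step_arm", "arguments": {"increments": [[[0,0,0.055,0,0,0,-0.2],[0,0,0.055,0,0,0,1],[0,0,0.055,0,0,0,1],[0,0,0.055,0,0,0,1],[0,0,0.055,0,0,0,1],[0,0,0.055,0,0,0,1],[0,0,0.055,0,0,0,1]]]}}

```text
t: 45.68
tool_pos: [0.6751, 0.0386, 0.1994]
orientation: [[0.999, -0.041, 0.002], [-0.041, -0.999, 0.0], [0.002, -0.0, -1.0]]
ft_force: [-1.0, 0.0, 6.3]
opening: 0.463
finger_force: 57.5
```

Emit:
{"name": "step_arm", "arguments": {"increments": [[[0,0,-0.4,0,0,0,1],[0,0,-0.8,0,0,0,1],[0,0,-1,0,0,0,1],[0,0,-1,0,0,0,1]]]}}

```text
t: 46.18
tool_pos: [0.6749, 0.0387, 0.2993]
orientation: [[0.999, -0.041, 0.002], [-0.041, -0.999, 0.0], [0.002, -0.0, -1.0]]
ft_force: [0.1, -0.2, -2.6]
opening: 0.458
finger_force: 56.7
```

Emit:
{"name": "step_arm", "arguments": {"increments": [[[-0.2,0.2,-0.4,0,0,-0.07,1],[-0.5,0.6,-0.4,0,0,-0.07,1],[-0.8,0.8,-0.4,0,0,-0.07,1],[-0.8,0.8,-0.4,0,0,-0.07,1]]]}}

```text
t: 46.68
tool_pos: [0.5889, -0.0391, 0.3362]
orientation: [[1.0, -0.006, -0.005], [-0.006, -1.0, 0.0], [-0.005, -0.0, -1.0]]
ft_force: [0.6, -0.0, -1.6]
opening: 0.458
finger_force: 56.8
```

Run:
```python
from h import *
go([.4465,-.198,.32],0)
```

```text
t 46.675 pos [ 0.5889 -0.0391  0.3362] open 0.45821887934531114
shift [-1.413   1.5978  0.1682]
turn [-0.0002  0.0088 -0.0121]
```

Emit:
{"name": "step_arm", "arguments": {"increments": [[[-0.35,0.4,0,0,0,-0.012,1],[-0.71,0.8,0,0,0,-0.012,1],[-0.71,0.8,0,0,0,-0.012,1]]]}}

```text
t: 47.05
tool_pos: [0.5182, -0.1191, 0.3368]
orientation: [[1.0, -0.001, -0.003], [-0.001, -1.0, 0.0], [-0.003, -0.0, -1.0]]
ft_force: [1.5, -0.0, -1.4]
opening: 0.458
finger_force: 56.8
```

Emit:
{"name": "step_arm", "arguments": {"increments": [[[-0.35,0.4,0,0,0,0,1],[-0.7,0.8,0.17,0,0,0,1],[-0.7,0.8,0.17,0,0,0,1],[-0.7,0.8,0.17,0,0,0,1]]]}}

```text
t: 47.55
tool_pos: [0.4511, -0.1976, 0.3208]
orientation: [[1.0, 0.001, 0.0], [0.001, -1.0, 0.0], [0.0, -0.0, -1.0]]
ft_force: [0.6, 0.1, -2.3]
opening: 0.46
finger_force: 56.9
```

Run:
```python
from h import *
go([.4465,-.198,.191],0)
f=snap("w18");t=pickle.load(open("w12.pkl","rb"))
for n,g in(("now",f),("w12",t)):
    P=cloud(g,.0095,.018,.4465,-.286,.16);print(n,len(P),np.percentile(P,[.5,99.5],axis=0))
```

```text
t 47.55 pos [ 0.4511 -0.1976  0.3208] open 0.4596352858977223
shift [-0.046   0.0045  1.298 ]
turn [-0.0008 -0.0005  0.0022]
now 10318 [[ 0.3786 -0.4213  0.0096]
 [ 0.6007 -0.1516  0.0159]]
w12 3487 [[ 0.378  -0.4214  0.0096]
 [ 0.6014 -0.1518  0.0159]]
```

Emit:
{"name": "step_arm", "arguments": {"increments": [[[-0.05,0.01,0.4,0,0,0,1],[-0.05,0.01,0.8,0,0,0,1],[-0.05,0.01,1,0,0,0,1],[-0.05,0.01,1,0,0,0,1]]]}}

```text
t: 48.1
tool_pos: [0.4457, -0.1978, 0.22]
orientation: [[1.0, 0.003, -0.002], [0.003, -1.0, 0.001], [-0.002, -0.001, -1.0]]
ft_force: [-0.5, -0.1, -1.8]
opening: 0.455
finger_force: 56.9
```

Emit:
{"name": "step_arm", "arguments": {"increments": [[[0,0,0.2,0,0,0,1],[0,0,0.29,0,0,0,1],[0,0,0.29,0,0,0,1],[0,0,0.29,0,0,0,-0.2],[0,0,0.29,0,0,0,-0.2],[0,0,0.29,0,0,0,-0.2]]]}}

```text
t: 48.85
tool_pos: [0.4453, -0.1989, 0.1926]
orientation: [[1.0, 0.002, 0.001], [0.002, -1.0, -0.0], [0.001, 0.0, -1.0]]
ft_force: [-0.7, 0.7, 0.6]
opening: 0.599
finger_force: 0.0
```

Emit:
{"name": "step_arm", "arguments": {"increments": [[[0,0,-0.4,0,0,0,-0.2],[0,0,-1,0,0,0,-0.2],[0,0,-1,0,0,0,-0.2]]]}}

```text
t: 49.22
tool_pos: [0.4466, -0.1995, 0.2964]
orientation: [[1.0, 0.001, 0.007], [0.001, -1.0, -0.003], [0.007, 0.003, -1.0]]
ft_force: [0.8, -0.2, -0.8]
opening: 0.599
finger_force: 0.0
```

Emit:
{"name": "step_arm", "arguments": {"increments": [[[0.3,-0.3,-0.3,0,0,0.07,-0.2],[0.75,-0.6,-0.3,0,0,0.07,-0.2],[0.75,-0.6,-0.3,0,0,0.07,-0.2]]]}}

```text
t: 49.6
tool_pos: [0.5222, -0.1371, 0.3222]
orientation: [[0.999, -0.033, 0.002], [-0.033, -0.999, -0.0], [0.002, -0.0, -1.0]]
ft_force: [-0.8, -0.5, 0.3]
opening: 0.601
finger_force: 0.0
```

Run:
```python
from h import *
f=snap("w19");P=cloud(f,.036,.056,.4465,-.2,.08);print(len(P));rects(P,lo=400)
go([.673,-.0362,.32],-2.2)
```

```text
1398
rect [ 0.4516 -0.1989] size [0.068 0.04 ] yaw 0.0
t 49.65 pos [ 0.5206 -0.1378  0.3215] open 0.5983668184026791
shift [ 1.4901 -1.0653  0.0143]
turn [-0.0002  0.0014  0.0106]
```

Emit:
{"name": "step_arm", "arguments": {"increments": [[[0.4,-0.3,0,0,0,0.01,-0.2],[0.75,-0.53,0,0,0,0.01,-0.2],[0.75,-0.53,0,0,0,0.01,-0.2]]]}}

```text
t: 50.02
tool_pos: [0.5976, -0.0878, 0.3213]
orientation: [[0.999, -0.039, -0.001], [-0.039, -0.999, 0.0], [-0.001, -0.0, -1.0]]
ft_force: [-0.1, -0.7, 1.0]
opening: 0.601
finger_force: 0.0
```

Emit:
{"name": "step_arm", "arguments": {"increments": [[[0.4,-0.3,0,0,0,0,-0.2],[0.74,-0.53,0.2,0,0,0,-0.2],[0.74,-0.53,0.2,0,0,0,-0.2],[0.74,-0.53,0.2,0,0,0,-0.2]]]}}

```text
t: 50.52
tool_pos: [0.6715, -0.0394, 0.3014]
orientation: [[0.999, -0.041, -0.003], [-0.041, -0.999, -0.0], [-0.003, 0.0, -1.0]]
ft_force: [-0.4, 0.2, -0.4]
opening: 0.6
finger_force: 0.0
```

Run:
```python
from h import *
go([.673,-.036,.1985],-2.2)
f=snap("w20");P=cloud(f,.046,.057,.67,0,.11);a=(P[:,:2]-[.587,-.0215])@FX;rects(P[(a>.035)&(a<.119)],lo=400)
```

```text
t 50.525 pos [ 0.6715 -0.0394  0.3014] open 0.5997893349453888
shift [ 0.0166 -0.035   1.0288]
turn [ 0.0007  0.0052 -0.0043]
rect [ 0.6743 -0.0363] size [0.0409 0.0623] yaw 177.51045
```

Emit:
{"name": "step_arm", "arguments": {"increments": [[[0.02,-0.03,0.2,0,0,0,-0.2],[0.02,-0.03,0.6,0,0,0,-0.2],[0.02,-0.03,1,0,0,0,-0.2],[0.02,-0.03,1,0,0,0,-0.2]]]}}

```text
t: 51.08
tool_pos: [0.6727, -0.0357, 0.1985]
orientation: [[0.999, -0.041, -0.007], [-0.041, -0.999, 0.0], [-0.007, -0.0, -1.0]]
ft_force: [-0.2, -0.5, 1.0]
opening: 0.602
finger_force: 0.0
```

Emit:
{"name": "step_arm", "arguments": {"increments": [[[0,0,0.03,0,0,0,-0.2],[0,0,0.03,0,0,0,1],[0,0,0.03,0,0,0,1],[0,0,0.03,0,0,0,1],[0,0,0.03,0,0,0,1],[0,0,0.03,0,0,0,1],[0,0,0.03,0,0,0,1]]]}}

```text
t: 51.95
tool_pos: [0.6756, -0.0355, 0.2008]
orientation: [[0.999, -0.04, 0.002], [-0.04, -0.999, -0.0], [0.002, 0.0, -1.0]]
ft_force: [-0.9, -0.6, 7.2]
opening: 0.457
finger_force: 57.9
```

Emit:
{"name": "step_arm", "arguments": {"increments": [[[0,0,-0.4,0,0,0,1],[0,0,-0.8,0,0,0,1],[0,0,-1,0,0,0,1],[0,0,-1,0,0,0,1]]]}}

```text
t: 52.45
tool_pos: [0.6753, -0.0354, 0.3004]
orientation: [[0.999, -0.04, 0.003], [-0.04, -0.999, -0.0], [0.003, 0.0, -1.0]]
ft_force: [0.6, -0.9, -3.8]
opening: 0.458
finger_force: 57.0
```

Emit:
{"name": "step_arm", "arguments": {"increments": [[[-0.4,0.2,-0.4,0,0,-0.08,1],[-0.8,0.4,-0.4,0,0,-0.08,1],[-1,0.4,-0.4,0,0,-0.08,1],[-1,0.4,-0.4,0,0,-0.08,1]]]}}

```text
t: 52.95
tool_pos: [0.5718, -0.0715, 0.3375]
orientation: [[1.0, 0.001, -0.003], [0.001, -1.0, 0.0], [-0.003, -0.0, -1.0]]
ft_force: [0.5, -0.1, -2.2]
opening: 0.457
finger_force: 57.1
```

Run:
```python
from h import *
go([.446,-.2865,.34],0)
```

```text
t 52.95 pos [ 0.5718 -0.0715  0.3375] open 0.45664874585097937
shift [-1.2603  2.1488 -0.0215]
turn [-0.0009  0.0065  0.002 ]
```

Emit:
{"name": "step_arm", "arguments": {"increments": [[[-0.5,0.2,0,0,0,0,1],[-1,0.4,0,0,0,0,1],[-1,0.4,0,0,0,0,1]]]}}

```text
t: 53.32
tool_pos: [0.471, -0.1121, 0.3378]
orientation: [[1.0, 0.0, -0.004], [0.0, -1.0, 0.001], [-0.004, -0.001, -1.0]]
ft_force: [0.8, 0.2, -3.1]
opening: 0.453
finger_force: 56.9
```

Emit:
{"name": "step_arm", "arguments": {"increments": [[[-0.2,0.4,0,0,0,0,1],[-0.26,0.9,0,0,0,0,1],[-0.26,0.9,0,0,0,0,1]]]}}

```text
t: 53.7
tool_pos: [0.4486, -0.2042, 0.3388]
orientation: [[1.0, -0.001, 0.001], [-0.001, -1.0, -0.001], [0.001, 0.001, -1.0]]
ft_force: [0.8, 0.6, -2.9]
opening: 0.458
finger_force: 57.4
```

Emit:
{"name": "step_arm", "arguments": {"increments": [[[0,0.4,0,0,0,0,1],[0,0.85,0.3,0,0,0,1],[0,0.85,0.5,0,0,0,1],[0,0.85,0.5,0,0,0,1]]]}}

```text
t: 54.2
tool_pos: [0.448, -0.286, 0.2871]
orientation: [[1.0, 0.001, -0.003], [0.002, -1.0, 0.002], [-0.003, -0.002, -1.0]]
ft_force: [0.1, 0.3, -1.7]
opening: 0.458
finger_force: 57.6
```

Run:
```python
from h import *
go([.446,-.2865,.193],0)
```

```text
t 54.2 pos [ 0.448  -0.286   0.2871] open 0.4583495173089958
shift [-0.0175  0.0069  0.9412]
turn [-0.0047  0.0061  0.0029]
```

Emit:
{"name": "step_arm", "arguments": {"increments": [[[-0.02,0.01,0.3,0,0,0,1],[-0.02,0.01,0.6,0,0,0,1],[-0.02,0.01,0.85,0,0,0,1],[-0.02,0.01,0.94,0,0,0,1],[-0.02,0.01,0.94,0,0,0,1],[-0.02,0.01,0.94,0,0,0,-0.2],[-0.02,0.01,0.94,0,0,0,-0.2],[-0.02,0.01,0.94,0,0,0,-0.2]]]}}

```text
t: 55.2
tool_pos: [0.4461, -0.2878, 0.1959]
orientation: [[1.0, 0.002, 0.001], [0.002, -1.0, -0.001], [0.001, 0.001, -1.0]]
ft_force: [-0.7, -0.0, 0.5]
opening: 0.602
finger_force: 0.0
```

Emit:
{"name": "step_arm", "arguments": {"increments": [[[0,0,-0.4,0,0,0,-0.2],[0,0,-1,0,0,0,-0.2],[0,0,-1,0,0,0,-0.2]]]}}

```text
t: 55.58
tool_pos: [0.4473, -0.2886, 0.2998]
orientation: [[1.0, 0.002, 0.007], [0.002, -1.0, -0.005], [0.007, 0.005, -1.0]]
ft_force: [0.5, 0.4, -0.7]
opening: 0.598
finger_force: 0.0
```

Emit:
{"name": "step_arm", "arguments": {"increments": [[[-0.2,0,-0.4,0,0,0,-0.2],[-0.4,0,-1,0,0,0,-0.2],[-0.4,0,-1,0,0,0,-0.2],[-0.4,0,-1,0,0,0,-0.2]]]}}

```text
t: 56.08
tool_pos: [0.4056, -0.2875, 0.3946]
orientation: [[1.0, 0.001, -0.0], [0.001, -1.0, 0.0], [-0.0, -0.0, -1.0]]
ft_force: [-0.9, 0.4, -0.1]
opening: 0.6
finger_force: 0.0
```

Run:
```python
from h import *
f=snap("w21");P=cloud(f,.038,.056,.4465,-.24,.13);print(len(P),np.median(P[:,2]));rects(P,lo=400)
s=snap("s3","scene");P=cloud(s,.045,.057,.6,-.02,.15);a=(P[:,:2]-[.587,-.0215])@FX;print("jaw",np.percentile(a[a<.05],[1,99]))
go([.45,-.24,.4])
```

```text
6962 0.04411865749328016
rect [ 0.4474 -0.1987] size [0.061 0.041] yaw 0.0
rect [ 0.4439 -0.2872] size [0.04  0.062] yaw 0.0
jaw [-0.0204  0.0052]
t 56.175 pos [ 0.4057 -0.2874  0.3936] open 0.598913636229471
shift [ 0.4441 -0.4731 -0.064 ]
```

```bash
python3 -c "
from workcell import bot
print(bot.sign_off())"
```

```text
the job is handed in; nothing more can be done
None
```

I handed the job in at about 56 s of the 210 s limit. The two blocks present were clamped, air-tested and moved to the tray, where the camera shows both lying flat, and the jaw is fully back. I viewed 16 pictures against the limit of 14, and I did not re-measure the bystanders at the end.

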